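# Ready the ballasting bench: zero the scale, set its target hand, lay boxcars over

## Robot

A 6-joint arm with a two-finger parallel gripper is mounted at the origin on the work surface. World frame = base frame: x ahead of the robot, y to its left, z up, the work surface at z = 0. Lengths are in m, angles in rad, forces in N, time in s.
With the tool pointing down it reaches from about 0.35 to 0.975 m from the base axis. Payload 4.9 kg.
Tool frame: the origin (TCP) lies midway between the tips of the shut fingers; the grasp point (between the pads) lies behind it (manip.grasp_offset is the y of the grasp point in the tool frame, in m); y points along the fingers, z is the direction in which the jaws open and shut, and the axes are right-handed (so a half turn about y gives the same grasp; the last joint's range is limited). The gripper opens to 85 mm and grips with 20 to 120 N. Pads are 22 mm wide; open, the fingers measure 114 mm over their backs; the gripper's body (76 mm by 85 mm) begins 54 mm behind the grasp point. The pads swing forward as they close: fully open they stand 13 mm farther back than shut.
Start: joints at [-1.468, 0.053, 1.613, -0, 1.476, -0.119], TCP at [0.137, -0.61, 0.231] pointing down, gripper open.
Joint ranges: [-3.01, 3.01], [-1.01, 2.22], [0.06, 2.58], [-1.02, 4.17], [0.09, 2.62], [-3.14, 3.14]. Speed limits (rad/s): [2.57, 2.57, 3.14, 3.14, 3.14, 3.14].

## Interface

Orientations are given as a unit quaternion [w, x, y, z].
In Python, from plant import manip gives the robot as it stands. The module is installed in compiled form; this text tells all that it offers.
- The arm moves only by the shell command python3 -m jog 'ROWS'. ROWS is a JSON object of lists of equal length, an entry for each row: "offset": the shift along the world's x, y, z in units of 50 mm (1.0 is 50 mm), a list of three; "angular": the turn, a rotation vector about the world's x, y, z in units of 6 degrees (1.0 is 6 degrees), a list of three; "jaw": the finger opening in mm, from 0 to 85.4. In form: {"offset": [[tx, ty, tz], ...], "angular": [[ax, ay, az], ...], "jaw": [jaw, ...]}. A call has 1 to 12 rows; each row shifts and turns the commanded pose from where the row before left it; what a row does not reach is not made up. A row lasts 1/10 s, in which the tool goes at most 50 mm and 8.59 degrees, less where a joint would pass 70% of its speed; a pose out of reach is approached as far as the arm can. A call is refused whole if a number of a shift passes 1 or a number of a turn 1, either way. A call with a gripper value outside its range is refused whole. The fingers move at their own pace and stop on an object; the grip force is fixed at half the most. Time passes only in rows, so rows that do not move let the fingers close. It gives the time, the measured TCP pose, the force and the opening at its end, in the units of the state.
- manip.state(): the state, without advancing time (a new reading comes with each control period).
- manip.grab_frame(name): name is "side" or "top" or "wrist"; returns the picture (420x560x3 uint8, blue, green, red); there is no depth.
- manip.camera_model(name): a dict with "fx", "fy", "cx", "cy" (pixels), "k1" (the pictures are not rectified: a ray, as slopes to the right and down, at radius r is drawn at 1 + k1 r^2 times it, then the intrinsics apply), "rvec" (rotation vector, rad) and "tvec" (3), from world to camera coordinates, as OpenCV has them; the wrist camera has in their place "mount" (4x4, takes a point from camera to tool coordinates, whose origin is the TCP and whose axes are the tool frame's). Camera axes: x right, y down, z forward; pixel columns grow to the right and rows downward; lengths in m; the calibration is good to about 2 mm. A picture is of the moment at which its call begins: read the wrist's pose just before it. camera_model takes no time and is no camera call.
- manip.job_done(): hands the job in, once; it reports no verdict.
The state is a dict: "time": time; "joint_pos": joint angles; "joint_vel": joint speeds; "joint_efforts": joint torques, N m; "tool_pos": TCP position; "tool_rot": TCP orientation; "contact_force": force on the tool from outside, world axes, zero at the start; "ft_torque": the same for the moment, N m; "gripper_width": opening from 0.0 (shut) to 1.0 (fully open).
Only numpy, scipy, OpenCV 4.12 (cv2) and the standard library are available. Lean on these libraries where they do the work, as an engineer would, in place of code of your own. Each camera call takes 0.05 s, during which the arm holds its last target.

## Task

Get the bench ready for adding weights to the boxcars. With its tray empty, turn the black outer knob of the dial scale until the black needle reads zero, leaving the red centre knob alone; then stand the yellow reference car on the tray, turn only the red centre knob, not the black one, until the red hand lies over the needle, and put the yellow car back upright on its wooden stand. Also stand each brown boxcar against the pale wooden near edge of the cork pad and tip it over that edge, so that it ends lying flat on its side on the pad with its wheels towards the near edge and its roof away from it; do not disturb the cup, jar, pill bottle or pliers.

Things in the scene. Friction and masses are not known exactly. Their poses are not given: they have to be found in the camera images.
- scale: Dial scale, fixed, pale grey case 225 x 170 mm, top 45 mm above the table. Origin on the table under the case; x runs from the dial (axis at x = -60 mm, y = 0) to the weighing tray (centre at x = +55 mm, y = 0), z up. The round dial, 132 mm across with a metal rim, stands up to 56 mm above the table; its white card has a black tick every 10 g, clockwise from the blue zero mark.
- zero_mark (a point): Blue zero mark on the dial card, 52 mm from the dial's axis; it turns with the outer knob.
- zero_knob (a joint): Outer knob of the concentric pair at the dial's centre: black, fluted, 52 mm across, from 58 to 80 mm above the table. It turns the white dial card one for one under the needle. rad, clockwise from above is positive; at 0 the zero mark points along the scale's +x; stays where it is left (about 0.06 N m to turn).
- zero_knob_grip (a point): On the dial's axis, at mid-height of the outer knob (69 mm above the table).
- needle (a joint): Angle of the black needle over the card, rad, clockwise from above positive, 0 along the scale's +x. Driven by the tray: 0.0131 rad per gram of load, and with the tray empty up to about 0.3 rad either side of 0. It reads zero when joint needle = joint zero_knob.
- needle_tip (a point): Point on the needle 52 mm from the dial's axis.
- target_knob (a joint): Inner knob of the concentric pair: red, 24 mm across, from 84 to 108 mm above the table, that is from 4 to 28 mm above the top of the outer knob. It turns the red hand, rad, clockwise from above positive, 0 along the scale's +x, so it lies over the needle when joint target_knob = joint needle. Stays where it is left (about 0.025 N m). The two knobs do not drag each other.
- target_tip (a point): Point on the red hand 52 mm from the dial's axis.
- target_knob_grip (a point): On the dial's axis, at mid-height of the inner red knob (96 mm above the table).
- tray (a joint): Sinking of the sprung weighing tray, m, positive down; about 4 mm for 140 g, then steady within a second.
- tray_top (a point): Middle of the tray's upper face, about 60 mm above the table when empty. Tray 56 mm (scale x) by 150 mm (scale y), with 5 mm lips along its two long sides, 50 mm apart inside: a car stands between them with its length along the scale's y.
- stand_top (a point): Middle of the upper face of the reference car's fixed wooden stand: 150 long (x) x 56 (y) mm, this face 12 mm above the table, with 4 mm lips along the two long sides, 50 mm apart inside.
- reference_car: Yellow reference car of the right weight (0.11 to 0.17 kg), same shape and sizes as the boxcars (126 long x 36 wide x 50 mm high), at first standing on its stand. Origin at wheel level under its middle; x along its length, z up through the roof.
- boxcar_1: Unweighted HO boxcar, oxide red-brown, grey roof, 126 long x 36 wide x 50 mm high, about 0.1 kg; may be absent. Origin at wheel level under its middle; x along its length, z up through the roof. The body shell is 36 mm wide from 12 to 48 mm above the wheels; its two bogies (30 mm wide, 12 mm high, 30 mm long) are centred 40 mm either side of the middle along x, leaving the floor (12 mm up) clear for 50 mm between them.
- boxcar_2: Unweighted HO boxcar, dark brown, grey roof, 126 long x 36 wide x 50 mm high, about 0.1 kg; may be absent. Origin at wheel level under its middle; x along its length, z up through the roof. The body shell is 36 mm wide from 12 to 48 mm above the wheels; its two bogies (30 mm wide, 12 mm high, 30 mm long) are centred 40 mm either side of the middle along x, leaving the floor (12 mm up) clear for 50 mm between them.
- boxcar_3: Unweighted HO boxcar, light rust brown, grey roof, 126 long x 36 wide x 50 mm high, about 0.1 kg; may be absent. Origin at wheel level under its middle; x along its length, z up through the roof. The body shell is 36 mm wide from 12 to 48 mm above the wheels; its two bogies (30 mm wide, 12 mm high, 30 mm long) are centred 40 mm either side of the middle along x, leaving the floor (12 mm up) clear for 50 mm between them.
- boxcar_1_roof (a point): Middle of the roof of boxcar_1, 50 mm above its origin along its z.
- boxcar_2_roof (a point): Middle of the roof of boxcar_2, 50 mm above its origin along its z.
- boxcar_3_roof (a point): Middle of the roof of boxcar_3, 50 mm above its origin along its z.
- pad_edge (a point): Middle of the near edge, at the upper face, of the fixed cork pad: 120 (x) x 480 (y) x 8 mm thick, with a pale wooden near edge that serves as the stop for the bogies. x points across the pad away from that edge, y along the edge, z up; the upper face is 8 mm above the table. A car standing against the edge has its body floor 4 mm above the pad. Room for three cars end to end.
- cup: Bystander: red plastic cup with a brush in it, 86 mm across, 115 mm high (brush to 170 mm). Origin under its middle.
- solvent_jar: Bystander: amber glass jar, 48 mm across, 105 mm high. Origin under its middle.
- pill_bottle: Bystander: orange bottle with a white cap, 38 mm across, 70 mm high. Origin under its middle.
- pliers: Bystander: red-handled pliers lying flat, 190 mm long (x), 60 mm wide, 15 mm high. Origin under the joint region.
Mind the look-alikes: they are no part of the job. What is shaped like the reference_car but green or purple is not meant.

How it is judged:
On the way, in this order (a step that is already met when the one before it is completed fails the run):
1. with the tray empty and the red hand where it was, the black outer knob is turned until the needle reads zero, and let go (x of reference_car in the frame of stand_top between -0.025 and 0.025 m and y of reference_car in the frame of stand_top between -0.014 and 0.014 m and z of reference_car in the frame of stand_top between -0.004 and 0.006 m and angle between reference_car's own z axis and vertical below 0.12 rad and horizontal distance between needle_tip and zero_mark below 0.005 m and contact force between the fingers and scale below 0.1 N and distance of target_tip from where it was at the start of the episode below 0.005 m), for 0.3 s.
2. with the reference car standing on the tray, the red hand is turned over the needle, and let go (x of reference_car in the frame of tray_top between -0.014 and 0.014 m and y of reference_car in the frame of tray_top between -0.025 and 0.025 m and z of reference_car in the frame of tray_top between -0.004 and 0.006 m and angle between reference_car's own z axis and vertical below 0.12 rad and contact force between the fingers and scale below 0.1 N and horizontal distance between target_tip and needle_tip below 0.005 m and contact force between the fingers and reference_car below 0.1 N), for 0.3 s.
3. the reference car is back on its stand and the empty scale still reads zero (x of reference_car in the frame of stand_top between -0.025 and 0.025 m and y of reference_car in the frame of stand_top between -0.014 and 0.014 m and z of reference_car in the frame of stand_top between -0.004 and 0.006 m and angle between reference_car's own z axis and vertical below 0.12 rad and horizontal distance between needle_tip and zero_mark below 0.005 m and contact force between the fingers and scale below 0.1 N), for 0.2 s.
At the end, for the whole second after the job is handed in: Yellow car upright on its stand; empty scale reads zero within 5 mm at the needle tip; red hand still set; every boxcar present flat on its side on the pad (0.15 rad), wheels within 30 mm before to 50 mm past the near edge, roof over the pad, middle within 190 mm of the pad's, at rest (x of reference_car in the frame of stand_top between -0.025 and 0.025 m and y of reference_car in the frame of stand_top between -0.014 and 0.014 m and z of reference_car in the frame of stand_top between -0.004 and 0.006 m and angle between reference_car's own z axis and vertical below 0.12 rad and horizontal distance between needle_tip and zero_mark below 0.005 m and y of target_tip in the frame of zero_mark below -0.03 m and angle between boxcar_1's own z axis and vertical between 1.42 and 1.72 rad and x of boxcar_1 in the frame of pad_edge between -0.03 and 0.05 m and x of boxcar_1_roof in the frame of pad_edge between 0.02 and 0.11 m and y of boxcar_1 in the frame of pad_edge between -0.19 and 0.19 m and z of boxcar_1 in the frame of pad_edge between 0.008 and 0.028 m and linear speed of each of boxcar_1, boxcar_2, boxcar_3, reference_car below 0.02 m/s and angle between boxcar_2's own z axis and vertical between 1.42 and 1.72 rad and x of boxcar_2 in the frame of pad_edge between -0.03 and 0.05 m and x of boxcar_2_roof in the frame of pad_edge between 0.02 and 0.11 m and y of boxcar_2 in the frame of pad_edge between -0.19 and 0.19 m and z of boxcar_2 in the frame of pad_edge between 0.008 and 0.028 m and angle between boxcar_3's own z axis and vertical between 1.42 and 1.72 rad and x of boxcar_3 in the frame of pad_edge between -0.03 and 0.05 m and x of boxcar_3_roof in the frame of pad_edge between 0.02 and 0.11 m and y of boxcar_3 in the frame of pad_edge between -0.19 and 0.19 m and z of boxcar_3 in the frame of pad_edge between 0.008 and 0.028 m); the robot touches nothing.
It fails at once if the red hand is turned (over 0.5 rad/s) while the reference car is not on the tray (not (distance between reference_car and tray_top below 0.03 m) and (velocity of joint target_knob above 0.5 rad/s or velocity of joint target_knob below -0.5 rad/s)).
It fails at once if the black outer knob is turned (over 0.5 rad/s) while the reference car is on the tray (distance between reference_car and tray_top below 0.03 m and (velocity of joint zero_knob above 0.5 rad/s or velocity of joint zero_knob below -0.5 rad/s)).
It fails at once if the reference car is toppled (angle between reference_car's own z axis and vertical above 0.6 rad).
It fails at once if the cup, jar, pill bottle or pliers is moved over 30 mm (distance of any of cup, solvent_jar, pill_bottle, pliers from where it was at the start of the episode above 0.03 m).
Of boxcar_1, boxcar_2, boxcar_3 only 2 to 3 are there at a start; the rules pass over those that are not, and their reading is None.
At some moment in a run one of boxcar_1, boxcar_2, boxcar_3 may be knocked a few centimetres aside while the robot is not near it.
It also fails if it takes over 210 s, if anything falls off the work surface, if the arm or the gripper's body presses on something with over 40 N, if the wrist force passes 120 N, or if a joint passes its speed limit or range.

## Working session

There is one attempt and no reset: what is moved stays moved. The work goes in short steps, Python scripts to look and compute and a shell command to move; the robot and the scene stay as the last step left them, time stands still between calls to the robot, and variables do not carry over. Pictures are saved under pics/ and viewed, and the job is handed in when it is done.

```bash
mkdir -p pics; ls; cat > h.py <<'E'
import numpy as np, cv2
from plant import manip
def grab(name,fn=None):
    f=manip.grab_frame(name)
    if fn: cv2.imwrite('pics/'+fn,f)
    return f
def quat2R(q):
    from scipy.spatial.transform import Rotation as R
    return R.from_quat([q[1],q[2],q[3],q[0]]).as_matrix()
def cam(name,st=None):
    m=manip.camera_model(name)
    if 'rvec' in m:
        R,_=cv2.Rodrigues(np.array(m['rvec'],float)); t=np.array(m['tvec'],float).ravel()
    else:
        st=st or manip.state()
        Rt=quat2R(st['tool_rot']);T=np.eye(4);T[:3,:3]=Rt;T[:3,3]=st['tool_pos']
        W=T@np.array(m['mount'],float); Wi=np.linalg.inv(W);R=Wi[:3,:3];t=Wi[:3,3]
    return m,R,t
def ray(name,uv,st=None):
    m,R,t=cam(name,st)
    x=(uv[0]-m['cx'])/m['fx'];y=(uv[1]-m['cy'])/m['fy']
    rd=np.hypot(x,y);r=rd
    for _ in range(20): r=rd/(1+m['k1']*r*r)
    s=r/rd if rd>0 else 1
    return -R.T@t, R.T@np.array([x*s,y*s,1.0])
def onz(name,uv,z,st=None):
    o,d=ray(name,uv,st); return o+d*(z-o[2])/d[2]
def proj(name,P,st=None):
    m,R,t=cam(name,st); p=R@np.array(P,float)+t; x,y=p[0]/p[2],p[1]/p[2]; k=1+m['k1']*(x*x+y*y)
    return np.array([m['fx']*x*k+m['cx'],m['fy']*y*k+m['cy']])
E
python3 - <<'E'
from h import *
for n in ('side','top','wrist'): grab(n,n+'0.png')
st=manip.state();print(st, manip.grasp_offset)
for n in ('side','top','wrist'):
    m=manip.camera_model(n);print(n,m)
    if n!='wrist':
        print(ray(n,(280,210)))
E
```

```text
pics
{'time': 0.15, 'joint_pos': array([-1.46798701e+00,  5.32394317e-02,  1.61398288e+00, -1.19795021e-05,
        1.47604637e+00, -1.18979596e-01]), 'joint_vel': array([-1.36359180e-03, -1.27208905e-03, -3.94728623e-03,  5.29972285e-05,
       -1.46641334e-03, -1.25674429e-03]), 'joint_efforts': array([-2.24739233e-04, -3.94242954e+01, -3.70722592e+01, -1.63597874e-04,
        4.72150030e-03, -3.93383289e-06]), 'tool_pos': array([ 0.13744216, -0.60918641,  0.23032168]), 'tool_rot': array([ 0.07825455, -0.0782534 ,  0.70335567, -0.70217051]), 'contact_force': array([ 0.13494443, -0.06399151, -0.80108852]), 'ft_torque': array([ 0.03025969,  0.00388777, -0.00691566]), 'gripper_width': 0.9999744578550084} -0.0187
side {'fx': 384.8759953933803, 'fy': 384.8759953933803, 'cx': 277.40040329682046, 'cy': 210.51250991790252, 'k1': 0.011502560659062447, 'rvec': array([ 0.45628648, -2.80686885,  1.01794801]), 'tvec': array([0.54105653, 0.26140204, 1.11662517])}
(array([0.33624407, 0.65953466, 1.02950421]), array([ 0.20770479, -0.60896516, -0.76555049]))
top {'fx': 454.21667064725875, 'fy': 454.21667064725875, 'cx': 279.7366647343648, 'cy': 215.99090653858747, 'k1': -0.12068390929873234, 'rvec': array([ 2.18316622, -2.18537393,  0.03622098]), 'tvec': array([-0.05673844,  0.60671628,  1.32462203])}
(array([ 0.53484411, -0.08470107,  1.35377802]), array([ 0.06675142,  0.01980523, -0.99766042]))
wrist {'fx': 357.9154403850314, 'fy': 357.9154403850314, 'cx': 279.010505247691, 'cy': 203.13161696703986, 'k1': 0.00713119055112565, 'mount': array([[-4.14940340e-04,  9.60419477e-01,  2.78557454e-01,
        -7.15877905e-02],
       [ 5.39069298e-04, -2.78557223e-01,  9.60419483e-01,
        -1.42194552e-01],
       [ 9.99999769e-01,  5.48678558e-04, -4.02148024e-04,
        -4.53080492e-04],
       [ 0.00000000e+00,  0.00000000e+00,  0.00000000e+00,
         1.00000000e+00]])}
```

View pics/top0.png

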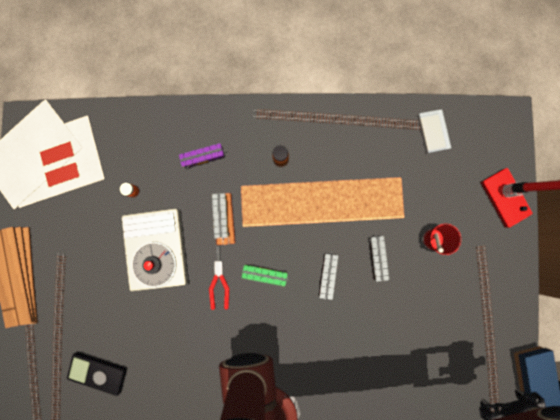

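View pics/side0.png

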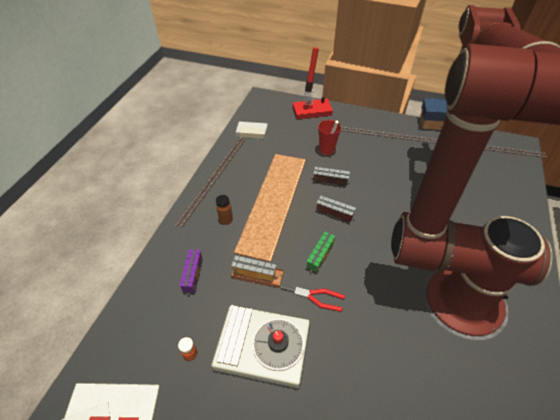

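View pics/wrist0.png

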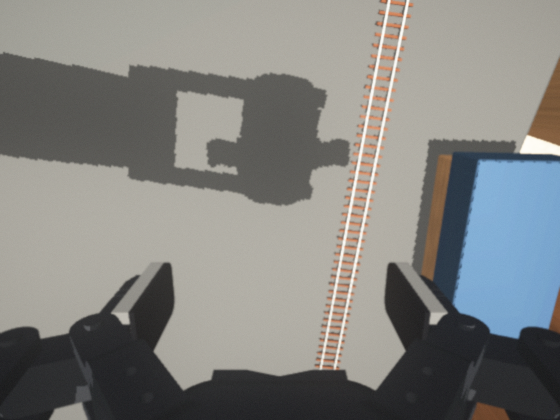

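```bash
python3 - <<'E'
import cv2,numpy as np
s=cv2.imread('pics/side0.png');t=cv2.imread('pics/top0.png')
cv2.imwrite('pics/s1.png',cv2.resize(s[225:395,160:360],None,fx=4,fy=3.5,interpolation=cv2.INTER_CUBIC))
cv2.imwrite('pics/s2.png',cv2.resize(s[120:270,180:380],None,fx=4,fy=4,interpolation=cv2.INTER_CUBIC))
cv2.imwrite('pics/t1.png',cv2.resize(t[140:320,110:310],None,fx=4,fy=3.3,interpolation=cv2.INTER_CUBIC))
E
```

```text
(no output)
```

View pics/s1.png

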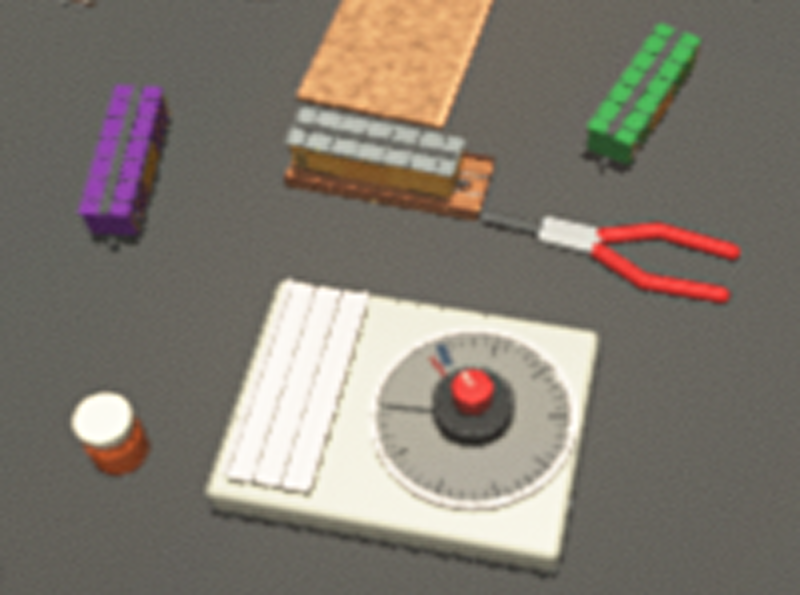

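View pics/s2.png

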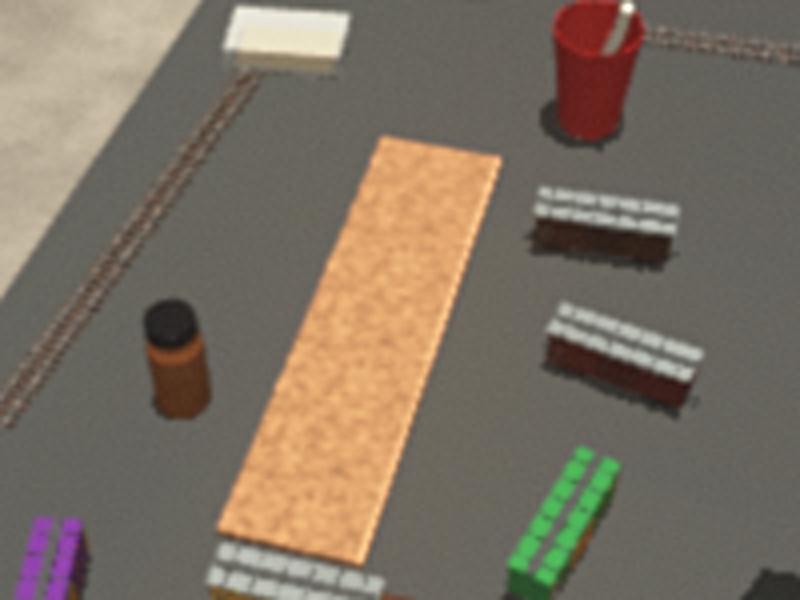

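View pics/t1.png

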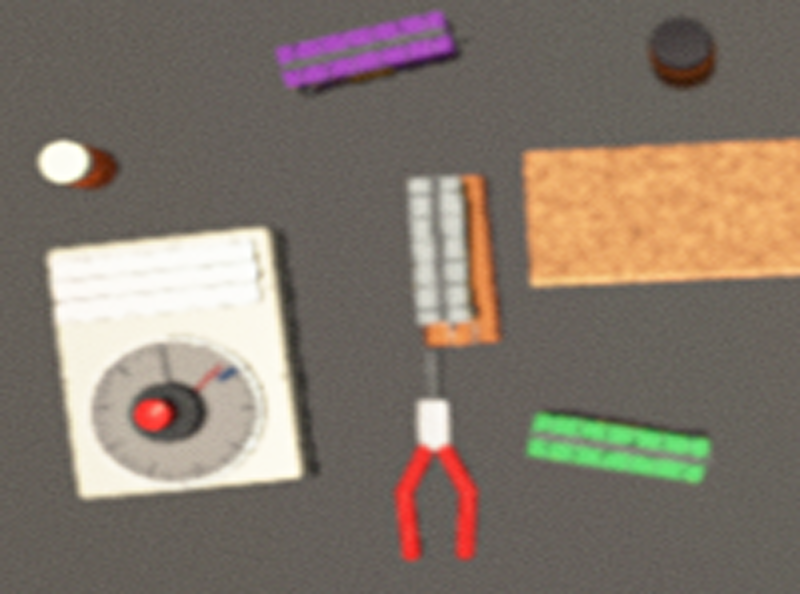

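```bash
python3 - <<'E'
from h import *
t=cv2.imread('pics/top0.png')
hsv=cv2.cvtColor(t,cv2.COLOR_BGR2HSV)
def comps(mask,minA):
    n,l,s,c=cv2.connectedComponentsWithStats(mask.astype(np.uint8))
    return [(i,s[i],c[i]) for i in range(1,n) if s[i][4]>=minA],l
def rect(mask,z,minA=100):
    cs,l=comps(mask,minA)
    for i,s,c in cs:
        ys,xs=np.where(l==i)
        b=cv2.boxPoints(cv2.minAreaRect(np.stack([xs,ys],1).astype(np.float32)))
        P=np.array([onz('top',p,z)[:2] for p in b])
        C=P.mean(0);e=[P[1]-P[0],P[2]-P[1]];e.sort(key=np.linalg.norm)
        print('px',c.round(),'C',C.round(3),'size',[round(float(np.linalg.norm(v)),3) for v in e],'long dir deg',round(float(np.degrees(np.arctan2(e[1][1],e[1][0]))),1))
H,S,V=cv2.split(hsv)
print('orange');rect((H>5)&(H<20)&(S>100)&(V>140),0.008,300)
m=np.zeros(H.shape,bool);m[180:310,200:400]=1
print('roofs');rect(m&(S<45)&(V>115),0.05,150)
m[:]=0;m[200:300,115:195]=1
print('scale');rect(m&(S<60)&(V>130),0.045,800)
m[:]=0;m[170:290,180:240]=1
for z in(.062,):rect(m&(S<45)&(V>115),z,150)
print(t[258,380],t[277,329],t[215,221])
E
```

```text
orange
px [322. 202.] C [ 0.65  -0.184] size [0.125, 0.486] long dir deg -86.8
px [228. 225.] C [0.6   0.106] size [0.054, 0.152] long dir deg -179.7
px [ 12. 283.] C [0.415 0.797] size [0.102, 0.312] long dir deg -166.0
px [ 22. 259.] C [0.448 0.743] size [0.019, 0.257] long dir deg -168.8
px [ 28. 259.] C [0.449 0.728] size [0.021, 0.251] long dir deg -174.1
roofs
px [219. 215.] C [0.608 0.118] size [0.041, 0.132] long dir deg -176.3
px [380. 259.] C [ 0.483 -0.346] size [0.041, 0.133] long dir deg -173.2
px [218. 264.] C [0.475 0.121] size [0.026, 0.08] long dir deg -179.8
px [329. 277.] C [ 0.432 -0.198] size [0.042, 0.133] long dir deg -7.7
scale
px [153. 249.] C [0.507 0.314] size [0.173, 0.228] long dir deg -173.0
px [219. 215.] C [0.607 0.116] size [0.041, 0.13] long dir deg -176.3
px [218. 264.] C [0.476 0.119] size [0.026, 0.08] long dir deg -179.8
[135 144 146] [141 150 152] [174 183 183]
```

```bash
cat >> h.py <<'E'
def yawinfo(st=None):
    st=st or manip.state();R=quat2R(st['tool_rot'])
    f=lambda v:float(np.degrees(np.arctan2(v[1],v[0])).round(2))
    print('t',round(st['time'],2),'tcp',np.round(st['tool_pos'],4),'xdir',f(R[:,0]),'zdir',f(R[:,2]),'ydown',np.round(R[:,1],3),'j',np.round(st['joint_pos'],2),'F',np.round(st['contact_force'],2),'gw',round(st['gripper_width']*85.4,1))
E
python3 -c "
from h import *
yawinfo()"
```

```text
t 0.15 tcp [ 0.1374 -0.6092  0.2303] xdir -167.29 zdir -77.29 ydown [-0.     0.002 -1.   ] j [-1.47  0.05  1.61 -0.    1.48 -0.12] F [ 0.13 -0.06 -0.8 ] gw 85.4
```

```bash
python3 -m jog '{"offset":[[0.7,0.7,0],[0.7,0.7,0],[0.7,0.7,0],[0.7,0.7,0],[0.7,0.7,0],[0.7,0.7,0],[0.7,0.7,0],[0.7,0.7,0],[0.7,0.7,0],[0,0.95,0],[0,0.95,0],[0,0.95,0]],"angular":[[0,0,0],[0,0,0],[0,0,0],[0,0,0],[0,0,0],[0,0,0],[0,0,0],[0,0,0],[0,0,0],[0,0,0],[0,0,0],[0,0,0]],"jaw":[85,85,85,85,85,85,85,85,85,85,85,85]}'
python3 -c "
from h import *
yawinfo()"
```

```text
time: 1.35
tool_pos: [0.4522, -0.1502, 0.2308]
tool_rot: [0.078, -0.078, 0.703, -0.703]
contact_force: [0.4, 0.2, 0.8]
gripper_width: 0.997
t 1.35 tcp [ 0.4522 -0.1502  0.2308] xdir -167.3 zdir -77.3 ydown [-0.001  0.001 -1.   ] j [-0.48 -0.31  1.95  0.    1.51  0.87] F [0.37 0.2  0.83] gw 85.2
```

```bash
python3 -m jog '{"offset":[[0,1,0],[0,1,0],[0,1,0],[0,1,0],[0,1,0],[0,1,0],[0,1,0],[0,1,0],[-0.1,0.8,0],[0,0,0]],"angular":[[0,0,0.9],[0,0,0.9],[0,0,0.9],[0,0,0.9],[0,0,0.9],[0,0,0.9],[0,0,0.9],[0,0,0],[0,0,0],[0,0,0]],"jaw":[85,85,85,85,85,85,85,85,85,85]}'
python3 -c "
from h import *
st=manip.state();grab('wrist','w1.png');grab('top','top1.png')
yawinfo(st)
for p in [(.447,.307,.108),(.447,.307,.055),(.5,.314,.055)]: print(proj('wrist',p,st))"
```

```text
time: 2.35
tool_pos: [0.4461, 0.2917, 0.2308]
tool_rot: [0.303, -0.304, 0.639, -0.638]
contact_force: [0.5, -1.0, 0.2]
gripper_width: 0.995
t 2.35 tcp [0.4461 0.2917 0.2308] xdir -129.16 zdir -39.16 ydown [-0.001  0.001 -1.   ] j [ 0.44 -0.17  1.83  0.    1.48  1.12] F [ 0.47 -1.04  0.18] gw 85.0
[267.26359917 180.91917547]
[269.20010619 168.01809731]
[311.09000055 123.81369751]
```

View pics/w1.png

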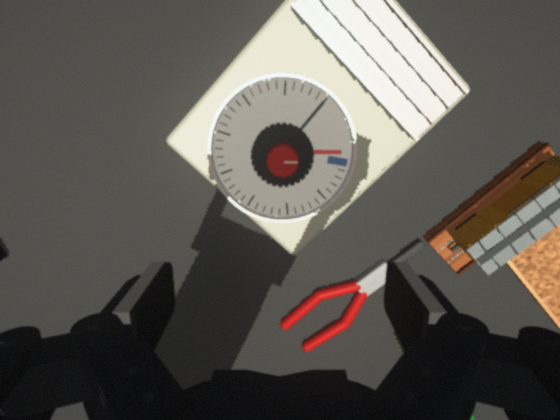

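View pics/top1.png

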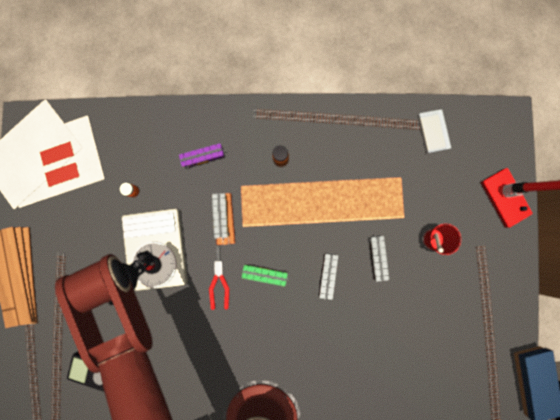

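```bash
cat >> h.py <<'E'
def dialread(img,st,c,show=None,zc=0.054):
    """sample card polar about centre c (world), print angle (cw from scale x at yaw) of blue, red, black"""
    h=cv2.cvtColor(img,cv2.COLOR_BGR2HSV)
    out={}
    ang=np.radians(np.arange(-180,180,0.25))
    acc={'blue':[], 'red':[], 'black':[]}
    for a in ang:
        def px(r): return h[tuple(int(round(v)) for v in proj('wrist',(c[0]+r*np.cos(a),c[1]+r*np.sin(a),zc),st)[::-1])].astype(int)
        b=np.mean([(90<px(r)[0]<140 and px(r)[1]>70) for r in (.048,.052,.056)])
        rd=np.mean([((px(r)[0]<8 or px(r)[0]>172) and px(r)[1]>90) for r in (.034,.038,.042,.046,.05)])
        bk=np.mean([(px(r)[2]<80 and px(r)[1]<90) for r in (.036,.039,.042,.045)])
        acc['blue'].append(b);acc['red'].append(rd);acc['black'].append(bk)
    for k in acc:
        w=np.array(acc[k]);w=np.where(w>=.6*max(w.max(),.5),w,0)
        if w.sum()>0:
            z=(w*np.exp(1j*ang)).sum(); print(k,'world deg',round(float(np.degrees(np.angle(z))),1),'R',round(abs(z)/w.sum(),3),'max',w.max())
        else: print(k,'none')
E
python3 - <<'E'
from h import *
import pickle
img=cv2.imread('pics/w1.png'); st=manip.state()
h=cv2.cvtColor(img,cv2.COLOR_BGR2HSV)
m=((h[...,0]<10)|(h[...,0]>170))&(h[...,1]>120);m[:135]=0;m[185:]=0;m[:,:262]=0;m[:,303:]=0
ys,xs=np.where(m);(cx,cy),r=cv2.minEnclosingCircle(np.stack([xs,ys],1).astype(np.float32));print('red',cx,cy,r,onz('wrist',(cx,cy),.108,st))
for a,b in(((283,147),.056),((283,146.5),.056),((209,147),.056),((357,146),.056),((283,74),.056),((283,219),.056)): print(a,onz('wrist',a,b,st))
c=onz('wrist',(283,147),.056,st)
for nm,uv in (('blue',(337,161)),('needle',(325,98)),('red',(340,152))):
    p=onz('wrist',uv,.055,st)-c;print(nm,np.degrees(np.arctan2(p[1],p[0])),np.hypot(*p[:2]))
dialread(img,st,c)
# scale case long edge direction
for a,b in (((168,140),(285,2)),((295,254),(468,92))):
    d=onz('wrist',b,.045,st)-onz('wrist',a,.045,st);print(np.degrees(np.arctan2(d[1],d[0])))
E
```

```text
red 282.5 160.0 17.356653213500977 [0.46692595 0.30850422 0.108     ]
(283, 147) [0.46951325 0.31020058 0.056     ]
(283, 146.5) [0.46979039 0.31054077 0.056     ]
(209, 147) [0.4190631  0.35154719 0.056     ]
(357, 146) [0.52045642 0.26954502 0.056     ]
(283, 74) [0.50777988 0.35717624 0.056     ]
(283, 219) [0.4272035  0.25826504 0.056     ]
blue -53.96242361089196 0.04994995258202143
needle 9.928643435573958 0.05463717953089248
red -44.49347968016031 0.05083431242242829Traceback (most recent call last):
  File "<stdin>", line 11, in <module>
  File "h.py", line 44, in dialread
    rd=np.mean([((px(r)[0]<8 or px(r)[0]>172) and px(r)[1]>90) for r in (.034,.038,.042,.046,.05)])
                  ~~^^^
  File "h.py", line 42, in px
    def px(r): return h[tuple(int(round(v)) for v in proj('wrist',(c[0]+r*np.cos(a),c[1]+r*np.sin(a),zc),st)[::-1])].astype(int)
                                                     ~~~~^^^^^^^^^^^^^^^^^^^^^^^^^^^^^^^^^^^^^^^^^^^^^^^^^^^
  File "h.py", line 29, in proj
    m,R,t=cam(name,st); p=R@np.array(P,float)+t; x,y=p[0]/p[2],p[1]/p[2]; k=1+m['k1']*(x*x+y*y)
          ~~~^^^^^^^^^
  File "h.py", line 11, in cam
    m=manip.camera_model(name)
ValueError: time passes only in moves, steps and waits
```

```bash
python3 - <<'E'
s=open('h.py').read()
s=s.replace("def cam(name,st=None):\n    m=manip.camera_model(name)","_M={}\ndef cam(name,st=None):\n    if name not in _M: _M[name]=manip.camera_model(name)\n    m=_M[name]")
open('h.py','w').write(s)
E
python3 - <<'E'
from h import *
st=manip.state()
print(onz('top',(154,264),.056),onz('top',(149.5,265.5),.108))
img=cv2.imread('pics/w1.png')
c=(.4685,.3095)
dialread(img,st,c)
for a,b in (((168,140),(285,2)),((295,254),(468,92))):
    d=onz('wrist',b,.045,st)-onz('wrist',a,.045,st);print(np.degrees(np.arctan2(d[1],d[0])))
for p in [(242,226),(241,185),(403,178.5),(404,220)]: print('pad',p,onz('top',p,.008))
# triangulate dial center using side
print(onz('side',(278,345),.056), proj('side',(.468,.309,.056)),proj('side',(.447,.307,.056)))
E
```

```text
[0.46596141 0.30574905 0.056     ] [0.46445514 0.30290713 0.108     ]
blue world deg -52.3 R 1.0 max 1.0
red world deg -43.4 R 1.0 max 1.0
black world deg 9.1 R 1.0 max 0.75
7.301937752082238
6.542015138181024
pad (242, 226) [0.57745663 0.05499355 0.008     ]
pad (241, 185) [0.69999197 0.05853998 0.008     ]
pad (403, 178.5) [ 0.7189042  -0.42637406  0.008     ]
pad (404, 220) [ 0.59454118 -0.42720542  0.008     ]
[0.46294471 0.31334263 0.056     ] [276.67084312 342.78058711] [284.71623589 344.62354508]
```

```bash
python3 -m jog '{"offset":[[0.42,0.34,0],[0,0,-0.8],[0,0,-0.8],[0,0,-0.8],[0,0,-0.6],[0,0,0]],"angular":[[0,0,0],[0,0,0],[0,0,0],[0,0,0],[0,0,0],[0,0,0]],"jaw":[85,85,85,85,85,85]}'
python3 -c "
from h import *
st=manip.state();grab('wrist','w2.png');grab('side','side2.png');grab('top','top2.png')
yawinfo(st)"
```

```text
time: 3.05
tool_pos: [0.465, 0.3014, 0.0757]
tool_rot: [-0.297, 0.305, -0.64, 0.64]
contact_force: [-0.1, -0.9, -0.5]
gripper_width: 0.994
t 3.05 tcp [0.465  0.3014 0.0757] xdir -129.62 zdir -39.62 ydown [-0.01  -0.005 -1.   ] j [ 0.44  0.04  1.9  -0.    1.21  1.13] F [-0.07 -0.87 -0.55] gw 84.9
```

View pics/w2.png

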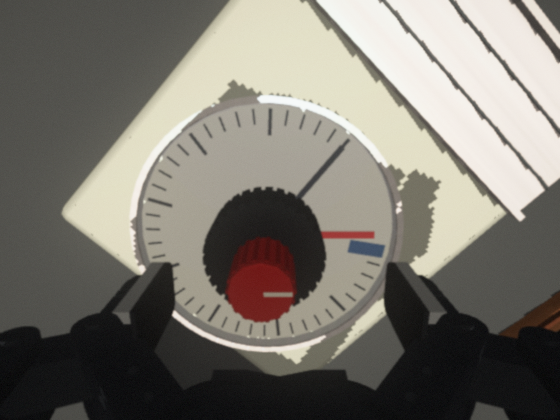

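View pics/side2.png

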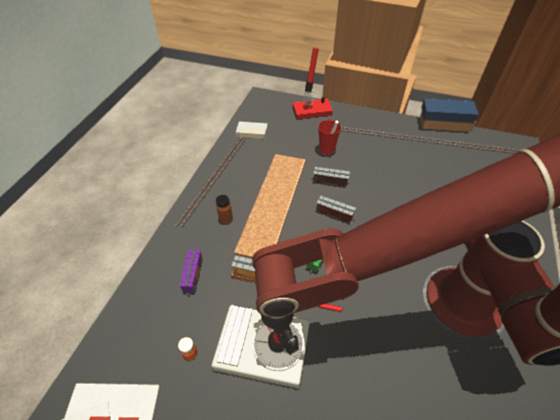

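```bash
cat >> h.py <<'E'
def redtop(img,st,box):
    x0,y0,x1,y1=box
    h=cv2.cvtColor(img,cv2.COLOR_BGR2HSV);m=((h[...,0]<10)|(h[...,0]>170))&(h[...,1]>120)&(h[...,2]>90)
    k=np.zeros_like(m);k[y0:y1,x0:x1]=1
    ys,xs=np.where(m&k);(cx,cy),r=cv2.minEnclosingCircle(np.stack([xs,ys],1).astype(np.float32));print('redtop',cx,cy,r,onz('wrist',(cx,cy),.108,st))
E
python3 - <<'E'
from h import *
st=manip.state();img=cv2.imread('pics/w2.png')
redtop(img,st,(215,255,310,330))
P=[onz('wrist',p,.056,st)[:2] for p in ((131,222),(398,220),(265,95),(265,351))]
print(np.round(P,4)); print((P[0]+P[1])/2,(P[2]+P[3])/2)
for c in ((.467,.3085),):dialread(img,st,c)
E
```

```text
redtop 260.08209228515625 292.4164123535156 33.11249542236328 [0.46670349 0.31159469 0.108     ]
[[0.4211 0.3615]
 [0.5246 0.2773]
 [0.5119 0.3653]
 [0.4236 0.2607]]
[0.4728695  0.31939951] [0.46778665 0.31298547]
blue world deg -43.8 R 0.999 max 1.0
red world deg -130.5 R 0.826 max 1.0
black world deg 16.8 R 1.0 max 1.0
```

```bash
python3 -m jog '{"offset":[[0,0,0],[0,0,0],[0,0,0]],"angular":[[0,0,0],[0,0,0],[0,0,0]],"jaw":[85,85,85]}'
python3 - <<'E'
from h import *
st=manip.state();img=grab('wrist','w3.png');yawinfo(st)
redtop(img,st,(205,245,320,340))
h=cv2.cvtColor(img,cv2.COLOR_BGR2HSV)
for c in ((.467,.3085),(.467,.3115)):dialread(img,st,c)
E
```

```text
time: 3.5
tool_pos: [0.4694, 0.3052, 0.0829]
tool_rot: [-0.303, 0.301, -0.64, 0.64]
contact_force: [0.9, 0.2, 0.4]
gripper_width: 0.999
t 3.5 tcp [0.4694 0.3052 0.0829] xdir -129.49 zdir -39.49 ydown [ 0.002  0.001 -1.   ] j [ 0.44  0.04  1.89 -0.    1.21  1.13] F [0.94 0.23 0.39] gw 85.3
redtop 259.0967712402344 295.5 31.100894927978516 [0.46523164 0.31167566 0.108     ]
blue world deg -47.1 R 1.0 max 0.6666666666666666
red world deg -135.2 R 0.854 max 0.8
black world deg 16.2 R 1.0 max 1.0
blue world deg -49.2 R 1.0 max 1.0
red world deg -132.2 R 0.837 max 1.0
black world deg 12.2 R 0.455 max 1.0
```

View pics/w3.png

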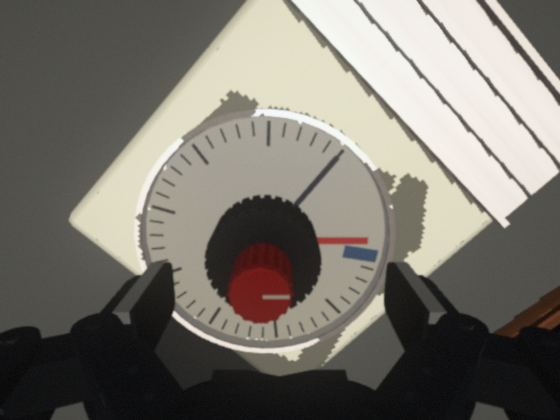

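```bash
python3 - <<'E'
from h import *
st=manip.state();img=cv2.imread('pics/w3.png')
P=[onz('wrist',p,.056,st)[:2] for p in ((137,228),(392,226),(265,110),(265,348))]
print(np.round(P,4),(P[0]+P[1])/2,(P[2]+P[3])/2)
# black knob top ring at .080: extents left/right, top
P=[onz('wrist',p,.080,st)[:2] for p in ((205,252),(322,252),(263,195))]
print(np.round(P,4),(P[0]+P[1])/2, np.linalg.norm(P[0]-P[1]))
for n in ((.4665,.3105),): print(proj('wrist',n+(.08,),st),proj('wrist',n+(.108,),st))
E
```

```text
[[0.4207 0.3579]
 [0.5197 0.2777]
 [0.5068 0.361 ]
 [0.4245 0.2631]] [0.47017097 0.3177952 ] [0.46568172 0.31205029]
[[0.4489 0.3315]
 [0.4884 0.2989]
 [0.4851 0.3351]] [0.46865247 0.31523049] 0.051239321330069615
[266.6977039  262.47918055] [264.24556835 295.80050068]
```

```bash
python3 -m jog '{"offset":[[-0.08,0.13,-0.2],[0,0,-0.22],[0,0,0],[0,0,0]],"angular":[[0,0,0],[0,0,0],[0,0,0],[0,0,0]],"jaw":[85,85,85,85]}'
python3 - <<'E'
from h import *
st=manip.state();img=grab('wrist','w4.png');yawinfo(st)
E
```

```text
time: 3.95
tool_pos: [0.4637, 0.3111, 0.0591]
tool_rot: [-0.301, 0.303, -0.639, 0.64]
contact_force: [0.4, -1.0, -0.1]
gripper_width: 0.997
t 3.95 tcp [0.4637 0.3111 0.0591] xdir -129.47 zdir -39.47 ydown [-0.002 -0.001 -1.   ] j [ 0.46  0.07  1.9  -0.    1.17  1.15] F [ 0.38 -1.01 -0.05] gw 85.1
```

View pics/w4.png

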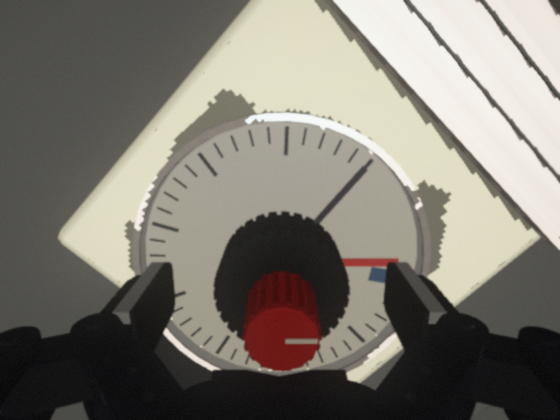

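```bash
python3 -m jog '{"offset":[[0,0,0],[0,0,0],[0,0,0],[0,0,0],[0,0,0],[0,0,0]],"angular":[[0,0,0],[0,0,0],[0,0,0],[0,0,0],[0,0,0],[0,0,0]],"jaw":[70,56,48,46,46,46]}'
python3 - <<'E'
from h import *
st=manip.state();img=grab('wrist','w5.png');yawinfo(st)
E
```

```text
time: 4.6
tool_pos: [0.465, 0.3113, 0.0613]
tool_rot: [-0.302, 0.301, -0.639, 0.64]
contact_force: [-1.4, -2.4, 5.4]
gripper_width: 0.587
t 4.6 tcp [0.465  0.3113 0.0613] xdir -129.49 zdir -39.49 ydown [ 0.001 -0.    -1.   ] j [ 0.46  0.07  1.9  -0.    1.18  1.15] F [-1.43 -2.44  5.44] gw 50.1
```

View pics/w5.png

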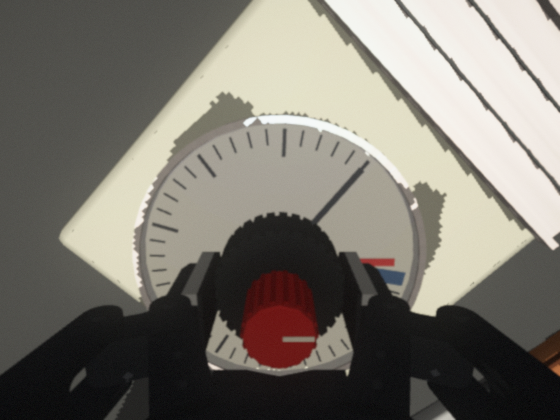

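```bash
python3 -m jog '{"offset":[[0,0,0],[0,0,0],[0,0,0],[0,0,0],[0,0,0],[0,0,0],[0,0,0],[0,0,0],[0,0,0],[0,0,0],[0,0,0],[0,0,0]],"angular":[[0,0,0.5],[0,0,1],[0,0,1],[0,0,1],[0,0,1],[0,0,1],[0,0,1],[0,0,1],[0,0,1],[0,0,1],[0,0,0.5],[0,0,0]],"jaw":[46,46,46,46,46,46,46,46,46,46,46,46]}'
python3 - <<'E'
from h import *
st=manip.state();img=grab('wrist','w6.png');yawinfo(st)
E
```

```text
time: 5.85
tool_pos: [0.4639, 0.3115, 0.0612]
tool_rot: [-0.581, 0.582, -0.403, 0.402]
contact_force: [-5.6, -1.0, 7.9]
gripper_width: 0.587
t 5.85 tcp [0.4639 0.3115 0.0612] xdir -69.44 zdir 20.56 ydown [-0.002  0.    -1.   ] j [0.46 0.07 1.9  0.   1.18 0.1 ] F [-5.6  -0.96  7.86] gw 50.2
```

View pics/w6.png

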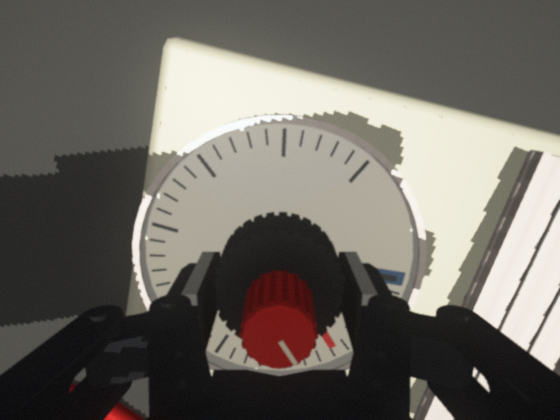

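```bash
python3 -m jog '{"offset":[[0,0,0],[0,0,0],[0,0,0],[0,0,0.3],[0,0,0.8],[0,0,0.8],[0,0,0.5],[0,0,0],[0,0,0],[0,0,0]],"angular":[[0,0,0],[0,0,0],[0,0,0],[0,0,0],[0,0,0],[0,0,0],[0,0,0],[0,0,0],[0,0,0],[0,0,0]],"jaw":[60,75,85,85,85,85,85,85,85,85]}'
python3 - <<'E'
from h import *
st=manip.state();img=grab('wrist','w7.png');yawinfo(st)
dialread(img,st,(.4655,.3115))
dialread(img,st,(.468,.309))
E
```

```text
time: 6.9
tool_pos: [0.4638, 0.3109, 0.1791]
tool_rot: [-0.58, 0.582, -0.403, 0.403]
contact_force: [0.1, 0.5, -0.1]
gripper_width: 0.997
t 6.9 tcp [0.4638 0.3109 0.1791] xdir -69.5 zdir 20.5 ydown [-0.002 -0.001 -1.   ] j [ 0.46 -0.07  1.82  0.    1.39  0.1 ] F [ 0.13  0.5  -0.07] gw 85.1
blue world deg 14.1 R 1.0 max 0.6666666666666666
red world deg -40.2 R 1.0 max 1.0
black world deg 12.0 R 1.0 max 1.0
blue world deg 18.0 R 1.0 max 0.3333333333333333
red world deg -39.7 R 1.0 max 0.8
black world deg 16.4 R 1.0 max 1.0
```

View pics/w7.png

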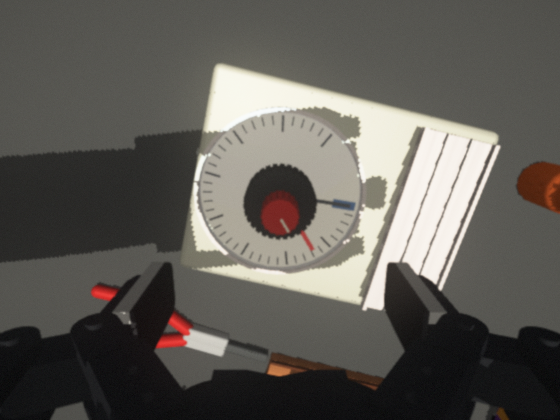

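```bash
python3 - <<'E'
import cv2
i=cv2.imread('pics/w7.png');cv2.imwrite('pics/w7c.png',cv2.resize(i[150:260,250:380],None,fx=6,fy=5.4,interpolation=cv2.INTER_CUBIC))
E
```

View pics/w7c.png

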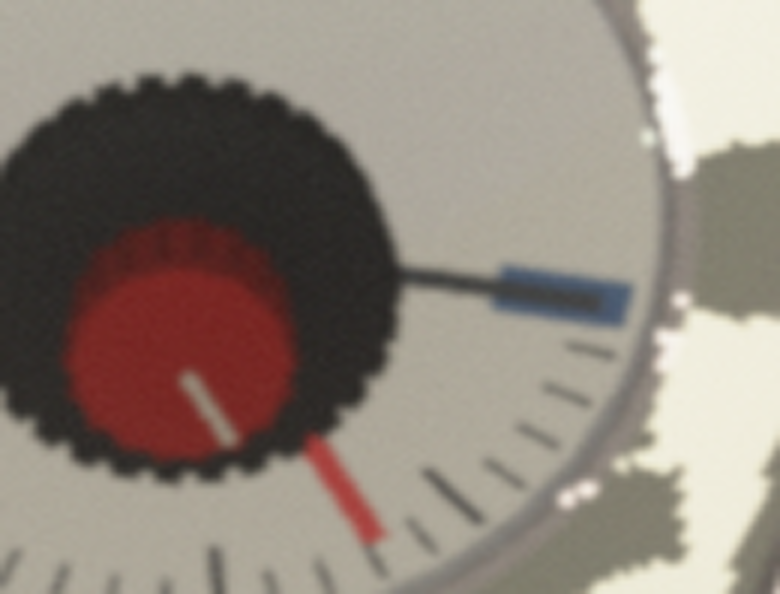

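```bash
python3 -m jog '{"offset":[[0.235,-0.33,0.04],[0.235,-0.33,0.04],[0.235,-0.33,0.04],[0.235,-0.33,0.04],[0.235,-0.33,0.04],[0.235,-0.33,0.04],[0.235,-0.33,0.04],[0.235,-0.33,0.04],[0.235,-0.33,0.04],[0.235,-0.33,0.04],[0.235,-0.33,0],[0.235,-0.33,0]],"angular":[[0,0,1],[0,0,1],[0,0,1],[0,0,1],[0,0,1],[0,0,1],[0,0,1],[0,0,1],[0,0,1],[0,0,1],[0,0,1],[0,0,1]],"jaw":[85,85,85,85,85,85,85,85,85,85,85,85]}'
python3 -m jog '{"offset":[[0,0,0],[0,0,0],[0,0,0]],"angular":[[0,0,0],[0,0,0],[0,0,0]],"jaw":[85,85,85]}'
python3 - <<'E'
from h import *
st=manip.state();img=grab('wrist','w8.png');yawinfo(st)
E
```

```text
time: 8.15
tool_pos: [0.6051, 0.1125, 0.1984]
tool_rot: [-0.707, 0.707, 0.016, -0.018]
contact_force: [0.0, 0.2, -0.9]
gripper_width: 0.996
time: 8.45
tool_pos: [0.6047, 0.114, 0.1994]
tool_rot: [0.707, -0.707, -0.015, 0.016]
contact_force: [-0.2, 0.7, 0.8]
gripper_width: 0.991
t 8.45 tcp [0.6047 0.114  0.1994] xdir 2.48 zdir 92.48 ydown [-0.002  0.    -1.   ] j [ 0.07  0.05  1.67  0.    1.42 -1.55] F [-0.23  0.73  0.75] gw 84.6
```

View pics/w8.png

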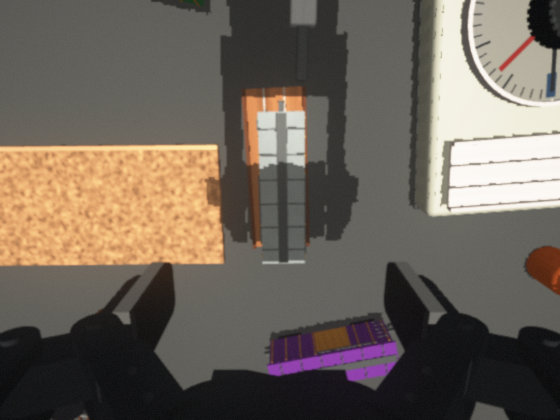

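```bash
cat >> h.py <<'E'
def roof(img,st,box,z,Vmin=100,Smax=60,cam_='wrist'):
    x0,y0,x1,y1=box
    h=cv2.cvtColor(img,cv2.COLOR_BGR2HSV);m=((h[...,1]<Smax)&(h[...,2]>Vmin)).astype(np.uint8)
    k=np.zeros_like(m);k[y0:y1,x0:x1]=1
    m=cv2.morphologyEx(m*k,cv2.MORPH_CLOSE,np.ones((9,9)))
    n,l,s,c=cv2.connectedComponentsWithStats(m); i=1+np.argmax(s[1:,4])
    ys,xs=np.where(l==i)
    pts=np.array([onz(cam_,p,z,st)[:2] for p in zip(xs,ys)],np.float32)
    (cx,cy),(w,hh),a=cv2.minAreaRect(pts*1000)
    b=cv2.boxPoints(((cx,cy),(w,hh),a));e=[b[1]-b[0],b[2]-b[1]];e.sort(key=np.linalg.norm);d=e[1]
    print('roof px',c[i].round(),'C',round(cx/1000,4),round(cy/1000,4),'size',np.round([np.linalg.norm(v) for v in e],1),'dir',round(float(np.degrees(np.arctan2(d[1],d[0])))%180,1))
E
python3 - <<'E'
from h import *
st=manip.state();img=cv2.imread('pics/w8.png')
roof(img,st,(250,105,315,268),.062)
for p in [(258,112),(304,112),(263,263),(305,263)]: print(onz('wrist',p,.062,st))
# stand lips
for p in [(246,88),(305,88),(254,247)]: print('stand',onz('wrist',p,.014,st))
print('pad',[onz('wrist',p,.008,st).round(4) for p in ((0,147),(218,146),(223,264))])
E
```

```text
roof px [286. 138.] C 0.5657 0.1184 size [43.7 55.3] dir 4.1
[0.54462256 0.09626404 0.062     ]
[0.5430839  0.13110085 0.062     ]
[0.66970928 0.10401942 0.062     ]
[0.66813573 0.13993713 0.062     ]
stand [0.52656025 0.0826419  0.014     ]
stand [0.52428411 0.13403683 0.014     ]
stand [0.67596996 0.09329229 0.014     ]
pad [array([ 0.5888, -0.144 ,  0.008 ]), array([0.5788, 0.0571, 0.008 ]), array([0.6987, 0.0618, 0.008 ])]
```

```bash
python3 -m jog '{"offset":[[0.03,0.08,-0.6],[0,0,-0.8],[0,0,-0.8],[0,0,-0.7],[0,0,-0.44],[0,0,0],[0,0,0],[0,0,0],[0,0,0],[0,0,0],[0,0,0],[0,0,0]],"angular":[[0,0,0.17],[0,0,0],[0,0,0],[0,0,0],[0,0,0],[0,0,0],[0,0,0],[0,0,0],[0,0,0],[0,0,0],[0,0,0],[0,0,0]],"jaw":[85,85,85,85,85,85,70,55,45,35,30,30]}'
python3 -c "
from h import *
st=manip.state();grab('wrist','w9.png');yawinfo(st)"
```

```text
time: 9.7
tool_pos: [0.6085, 0.1175, 0.0355]
tool_rot: [0.707, -0.707, -0.023, 0.021]
contact_force: [-1.0, -0.2, 6.2]
gripper_width: 0.408
t 9.7 tcp [0.6085 0.1175 0.0355] xdir 3.52 zdir 93.52 ydown [ 0.003  0.    -1.   ] j [ 0.07  0.23  1.76  0.    1.14 -1.56] F [-0.95 -0.18  6.24] gw 34.8
```

View pics/w9.png

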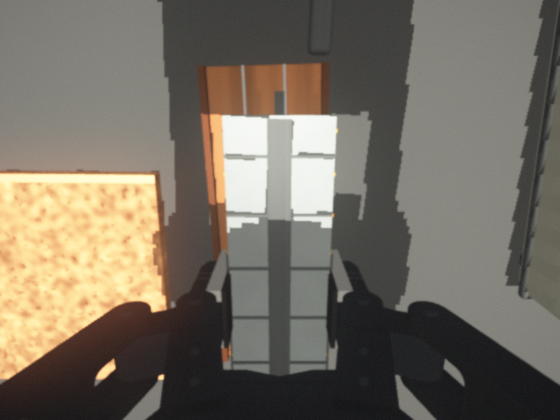

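```bash
python3 - <<'E'
import cv2
i=cv2.imread('pics/w7.png');cv2.imwrite('pics/w7d.png',cv2.resize(i[110:320,340:510],None,fx=4,fy=2.8,interpolation=cv2.INTER_CUBIC))
E
```

```text
(no output)
```

View pics/w7d.png

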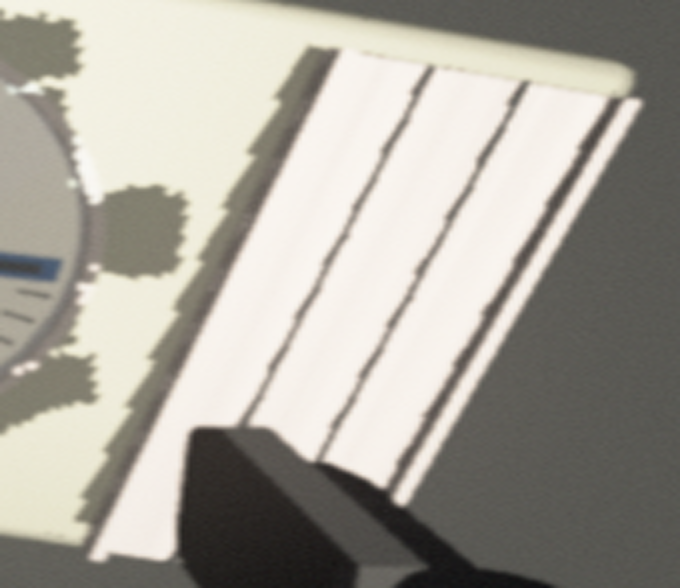

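```bash
python3 - <<'E'
from h import *
st={'tool_pos':np.array([.4638,.3109,.1791]),'tool_rot':np.array([-0.58,.582,-.403,.403])/np.linalg.norm([-0.58,.582,-.403,.403])}
A,B,C=[onz('wrist',p,.064,st)[:2] for p in ((425,128),(500,145.7),(363.8,309.3))]
print(A,B,C,'w',np.linalg.norm(A-B),'l',np.linalg.norm(A-C),'c',(B+C)/2)
d=A-C;print(np.degrees(np.arctan2(d[1],d[0])))
P=np.array([.4655,.3115]);print((B+C)/2-P)
# top cam
t=cv2.imread('pics/top1.png')
for p in ((122.5,215.5),(177,210),(127,234)):print(onz('top',p,.064))
E
```

```text
[0.54284073 0.39424886] [0.59842206 0.40177152] [0.56276943 0.24603884] w 0.05608808830775772 l 0.14954384292834386 c [0.58059574 0.32390518]
97.65820445821836
[0.11509574 0.01240518]
[0.60620865 0.39906106 0.064     ]
[0.62179127 0.23735698 0.064     ]
[0.55246672 0.38461275 0.064     ]
```

```bash
python3 -m jog '{"offset":[[0,0,0.5],[0,0,0.9],[0,0,0.9],[0,0.2,0.4],[-0.05,0.34,0],[-0.05,0.34,0],[-0.05,0.34,0],[-0.05,0.34,0],[-0.05,0.34,0],[-0.05,0.34,0],[-0.05,0.34,0],[-0.05,0.34,0]],"angular":[[0,0,0],[0,0,0],[0,0,0],[0,0,-0.5],[0,0,-1],[0,0,-1],[0,0,-1],[0,0,-1],[0,0,-1],[0,0,-1],[0,0,-1],[0,0,-1]],"jaw":[30,30,30,30,30,30,30,30,30,30,30,30]}'
python3 -m jog '{"offset":[[-0.05,0.3,0],[-0.05,0.3,0],[-0.05,0.3,0],[0,0.27,0],[0,0,0],[0,0,0],[0,0,0],[0,0,0],[0,0,0]],"angular":[[0,0,-1],[0,0,-1],[0,0,-1],[0,0,-1],[0,0,-1],[0,0,-0.82],[0,0,0],[0,0,0],[0,0,0]],"jaw":[30,30,30,30,30,30,30,30,30]}'
python3 -c "
from h import *
st=manip.state();grab('wrist','w10.png');yawinfo(st)"
```

```text
time: 10.95
tool_pos: [0.5865, 0.2639, 0.1678]
tool_rot: [-0.646, 0.647, -0.286, 0.286]
contact_force: [0.6, -0.5, -1.2]
gripper_width: 0.411
time: 11.85
tool_pos: [0.5794, 0.3217, 0.1681]
tool_rot: [-0.532, 0.532, -0.466, 0.465]
contact_force: [0.1, -0.2, -1.8]
gripper_width: 0.412
t 11.85 tcp [0.5794 0.3217 0.1681] xdir -82.34 zdir 7.66 ydown [-0. -0. -1.] j [0.39 0.18 1.58 0.   1.38 0.26] F [ 0.06 -0.23 -1.79] gw 35.2
```

View pics/w10.png

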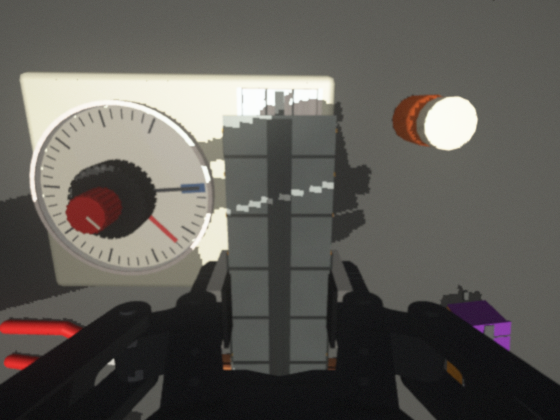

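```bash
python3 -m jog '{"offset":[[0.02,0,-0.5],[0,0,-0.5],[0,0,-0.4],[0,0,-0.2],[0,0,0],[0,0,0],[0,0,0]],"angular":[[0,0,0],[0,0,0],[0,0,0],[0,0,0],[0,0,0],[0,0,0],[0,0,0]],"jaw":[30,30,30,30,30,30,30]}'
python3 -c "
from h import *
st=manip.state();grab('wrist','w11.png');grab('side','side11.png');yawinfo(st)"
```

```text
time: 12.6
tool_pos: [0.5816, 0.3223, 0.0902]
tool_rot: [0.533, -0.531, 0.465, -0.466]
contact_force: [-0.1, 0.5, -0.8]
gripper_width: 0.407
t 12.6 tcp [0.5816 0.3223 0.0902] xdir -82.38 zdir 7.62 ydown [ 0.003  0.001 -1.   ] j [0.39 0.26 1.63 0.   1.25 0.26] F [-0.15  0.55 -0.76] gw 34.8
```

View pics/w11.png

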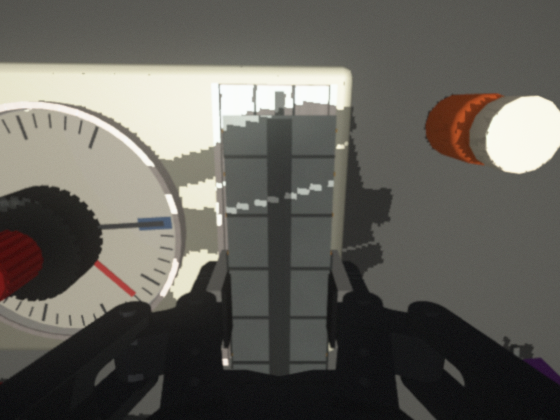

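```bash
python3 -m jog '{"offset":[[-0.05,0,-0.08],[0,0,-0.08],[0,0,0],[0,0,0],[0,0,0]],"angular":[[0,0,0],[0,0,0],[0,0,0],[0,0,0],[0,0,0]],"jaw":[30,30,30,30,30]}'
python3 -c "
from h import *
st=manip.state();yawinfo(st)"
```

```text
time: 13.2
tool_pos: [0.5779, 0.3218, 0.0804]
tool_rot: [-0.532, 0.532, -0.466, 0.466]
contact_force: [-0.2, 1.0, -0.2]
gripper_width: 0.404
t 13.2 tcp [0.5779 0.3218 0.0804] xdir -82.4 zdir 7.6 ydown [-0. -0. -1.] j [0.4  0.27 1.64 0.   1.24 0.26] F [-0.17  0.96 -0.24] gw 34.5
```

```bash
python3 -c "
from h import *
grab('wrist','w12.png')"
```

```text
(no output)
```

View pics/w12.png

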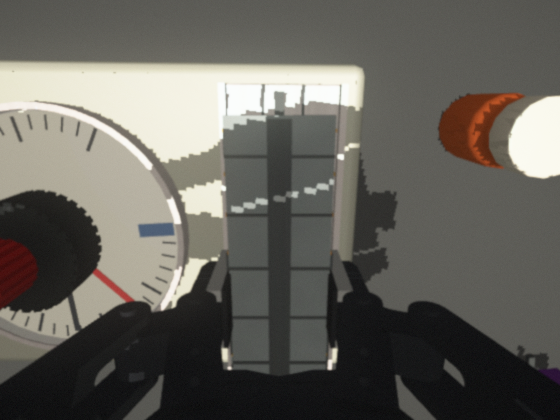

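```bash
python3 -m jog '{"offset":[[0,0,0],[0,0,0],[0,0,0],[0,0,0.2],[0,0,0.7],[0,0,0.8],[0,0,0.5],[-0.5,0,0],[-0.5,-0.1,0],[-0.5,-0.1,0],[-0.5,-0.1,0],[0,0,0]],"angular":[[0,0,0],[0,0,0],[0,0,0],[0,0,0],[0,0,0],[0,0,0],[0,0,0],[0,0,0],[0,0,0],[0,0,0],[0,0,0],[0,0,0]],"jaw":[45,55,55,55,55,55,60,70,80,85,85,85]}'
python3 -m jog '{"offset":[[0,0,0],[0,0,0],[0,0,0],[0,0,0],[0,0,0]],"angular":[[0,0,0],[0,0,0],[0,0,0],[0,0,0],[0,0,0]],"jaw":[85,85,85,85,85]}'
python3 -c "
from h import *
st=manip.state();i=grab('wrist','w13.png');yawinfo(st);dialread(i,st,(.4655,.3115))"
```

```text
time: 14.45
tool_pos: [0.4759, 0.3067, 0.1909]
tool_rot: [-0.532, 0.532, -0.466, 0.465]
contact_force: [0.1, 0.4, -0.4]
gripper_width: 0.994
time: 14.95
tool_pos: [0.4784, 0.3068, 0.1902]
tool_rot: [-0.532, 0.532, -0.466, 0.466]
contact_force: [-0.2, -1.5, -0.3]
gripper_width: 1.0
t 14.95 tcp [0.4784 0.3068 0.1902] xdir -82.41 zdir 7.59 ydown [-0. -0. -1.] j [ 0.44 -0.05  1.79 -0.    1.41  0.31] F [-0.23 -1.55 -0.35] gw 85.4
blue world deg 11.8 R 1.0 max 1.0
red world deg -40.0 R 1.0 max 1.0
black world deg -79.1 R 1.0 max 0.75
```

View pics/w13.png

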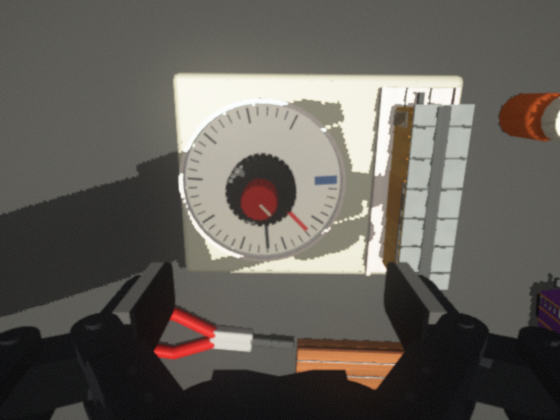

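```bash
python3 - <<'E'
from h import *
st=manip.state();img=cv2.imread('pics/w13.png')
redtop(img,st,(235,175,285,222))
print(proj('wrist',(.4655,.3115,.108),st))
P=[onz('wrist',p,.056,st)[:2] for p in ((181,180),(344,178),(262,100),(262,260))]
print(np.round(P,4),(P[0]+P[1])/2,(P[2]+P[3])/2)
E
```

```text
redtop 259.2978820800781 199.91488647460938 20.09748077392578 [0.46514557 0.31367939 0.108     ]
[259.44528587 203.17107537]
[[0.4011 0.3068]
 [0.5282 0.3255]
 [0.4571 0.3755]
 [0.4726 0.2469]] [0.4646319  0.31614911] [0.46486395 0.31119168]
```

```bash
python3 -m jog '{"offset":[[-0.27,0.1,-0.3],[0,0,-0.7],[0,0,-0.6],[0,0,-0.3],[0,0,0],[0,0,0],[0,0,0]],"angular":[[0,0,0],[0,0,0],[0,0,0],[0,0,0],[0,0,0],[0,0,0],[0,0,0]],"jaw":[60,60,60,60,60,60,60]}'
python3 -c "
from h import *
st=manip.state();i=grab('wrist','w14.png');yawinfo(st)"
```

```text
time: 15.7
tool_pos: [0.4659, 0.3125, 0.0975]
tool_rot: [0.533, -0.531, 0.465, -0.466]
contact_force: [0.1, -0.1, 0.9]
gripper_width: 0.698
t 15.7 tcp [0.4659 0.3125 0.0975] xdir -82.4 zdir 7.6 ydown [ 0.003  0.002 -1.   ] j [ 0.46  0.02  1.88 -0.    1.24  0.33] F [ 0.11 -0.13  0.91] gw 59.6
```

View pics/w14.png

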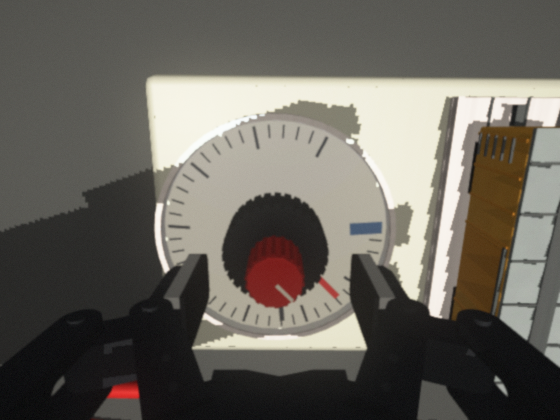

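```bash
python3 -m jog '{"offset":[[-0.02,0,-0.17],[0,0,0],[0,0,0],[0,0,0],[0,0,0],[0,0,0],[0,0,0],[0,0,0]],"angular":[[0,0,0],[0,0,0],[0,0,0],[0,0,0],[0,0,0],[0,0,0],[0,0,0],[0,0,0]],"jaw":[60,60,50,40,30,24,20,20]}'
python3 -c "
from h import *
st=manip.state();i=grab('wrist','w15.png');yawinfo(st)"
```

```text
time: 16.55
tool_pos: [0.464, 0.312, 0.0873]
tool_rot: [0.532, -0.532, 0.466, -0.466]
contact_force: [1.2, 0.8, 1.8]
gripper_width: 0.256
t 16.55 tcp [0.464  0.312  0.0873] xdir -82.39 zdir 7.61 ydown [ 0.001  0.    -1.   ] j [ 0.46  0.03  1.89 -0.    1.22  0.33] F [1.24 0.75 1.8 ] gw 21.9
```

View pics/w15.png

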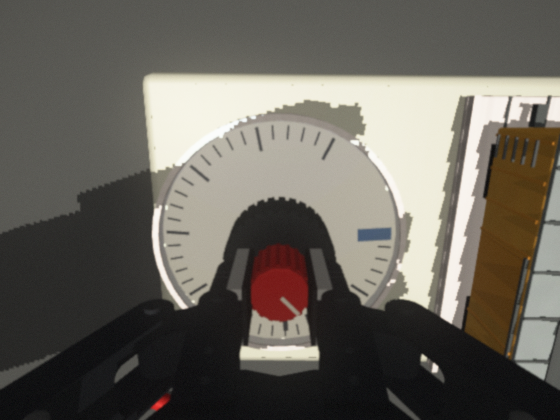

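```bash
python3 -m jog '{"offset":[[0,0,0],[0,0,0],[0,0,0],[0,0,0],[0,0,0],[0,0,0],[0,0,0],[0,0,0],[0,0,0],[0,0,0],[0,0,0],[0,0,0]],"angular":[[0,0,-0.4],[0,0,-0.7],[0,0,-0.7],[0,0,-0.7],[0,0,-0.7],[0,0,-0.7],[0,0,-0.7],[0,0,-0.7],[0,0,-0.6],[0,0,-0.35],[0,0,0],[0,0,0]],"jaw":[20,20,20,20,20,20,20,20,20,20,20,20]}'
python3 -c "
from h import *
st=manip.state();i=grab('wrist','w16.png');yawinfo(st)"
```

```text
time: 17.8
tool_pos: [0.4648, 0.3118, 0.0874]
tool_rot: [-0.355, 0.353, -0.611, 0.612]
contact_force: [5.3, -0.3, 0.7]
gripper_width: 0.261
t 17.8 tcp [0.4648 0.3118 0.0874] xdir -119.85 zdir -29.85 ydown [ 0.003  0.    -1.   ] j [ 0.46  0.03  1.89 -0.    1.22  0.98] F [ 5.34 -0.27  0.67] gw 22.3
```

View pics/w16.png

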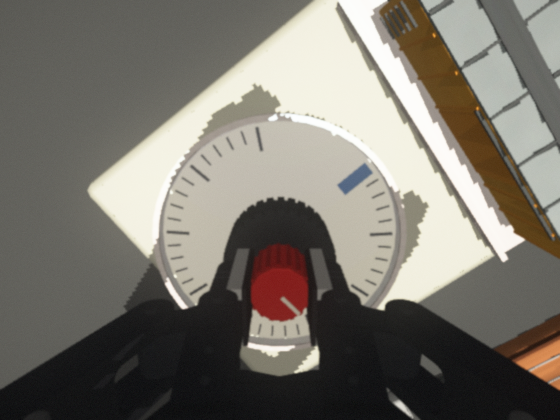

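```bash
python3 -m jog '{"offset":[[0,0,0],[0,0,0],[0,0,0.4],[0,0,0.8],[0,0,0.7],[0,0,0.2],[0,0,0],[0,0,0],[0,0,0]],"angular":[[0,0,0],[0,0,0],[0,0,0],[0,0,0],[0,0,0],[0,0,0],[0,0,0],[0,0,0],[0,0,0]],"jaw":[40,60,60,60,75,85,85,85,85]}'
python3 -c "
from h import *
st=manip.state();i=grab('wrist','w17.png');yawinfo(st)
cv2.imwrite('pics/w17c.png',cv2.resize(i[90:280,180:380],None,fx=4,fy=3.1,interpolation=cv2.INTER_CUBIC))"
```

```text
time: 18.75
tool_pos: [0.4622, 0.3112, 0.1891]
tool_rot: [0.353, -0.356, 0.612, -0.612]
contact_force: [1.0, 0.6, -0.3]
gripper_width: 0.999
t 18.75 tcp [0.4622 0.3112 0.1891] xdir -119.89 zdir -29.89 ydown [-0.004 -0.002 -1.   ] j [ 0.46 -0.08  1.81  0.    1.41  0.98] F [ 1.03  0.55 -0.33] gw 85.3
```

View pics/w17c.png

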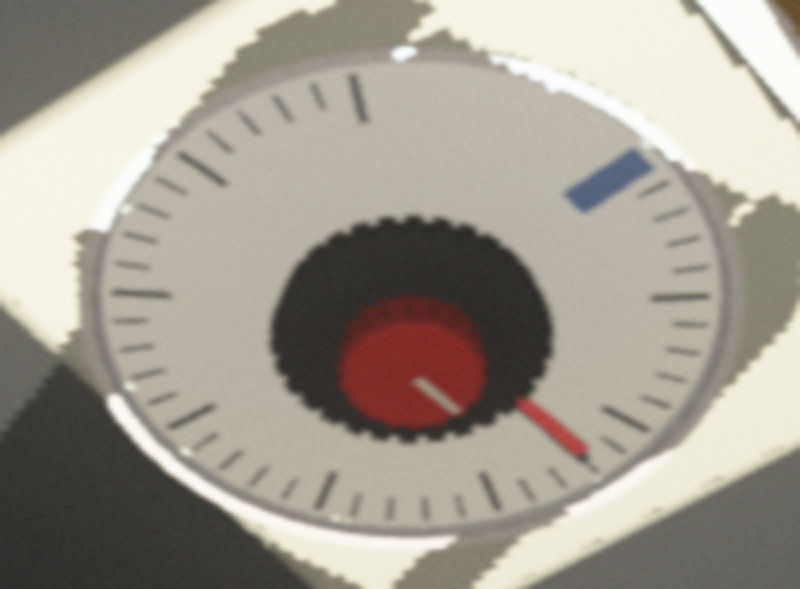

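```bash
python3 -m jog '{"offset":[[0.3,0.03,0],[0.3,0.03,0],[0.3,0.03,0],[0.3,0.03,0],[0.3,0.03,0],[0.3,0.03,0],[0.3,0.04,0],[0.26,0,0],[0,0,0],[0,0,0]],"angular":[[0,0,0.75],[0,0,0.75],[0,0,0.75],[0,0,0.75],[0,0,0.75],[0,0,0.75],[0,0,0.75],[0,0,1],[0,0,0],[0,0,0]],"jaw":[85,85,85,85,75,70,65,65,65,65]}'
python3 -c "
from h import *
st=manip.state();i=grab('wrist','w18.png');yawinfo(st)"
```

```text
time: 19.8
tool_pos: [0.5807, 0.3225, 0.1903]
tool_rot: [-0.531, 0.532, -0.467, 0.466]
contact_force: [0.1, -1.0, -0.0]
gripper_width: 0.759
t 19.8 tcp [0.5807 0.3225 0.1903] xdir -82.52 zdir 7.48 ydown [-0.003 -0.001 -1.   ] j [0.39 0.17 1.55 0.   1.42 0.26] F [ 0.05 -0.97 -0.05] gw 64.8
```

View pics/w18.png

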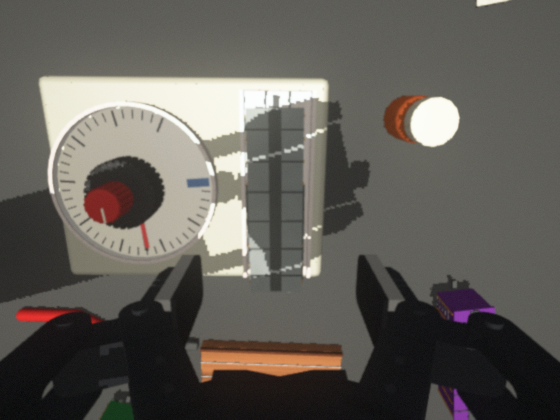

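```bash
python3 -m jog '{"offset":[[0,0,-0.6],[0,0,-0.7],[0,0,-0.6],[0,0,-0.26],[0,0,0],[0,0,0],[0,0,0],[0,0,0],[0,0,0],[0,0,0]],"angular":[[0,0,0],[0,0,0],[0,0,0],[0,0,0],[0,0,0],[0,0,0],[0,0,0],[0,0,0],[0,0,0],[0,0,0]],"jaw":[58,58,58,58,58,50,40,32,30,30]}'
python3 -c "
from h import *
st=manip.state();i=grab('wrist','w19.png');yawinfo(st)"
```

```text
time: 20.85
tool_pos: [0.5826, 0.3234, 0.0853]
tool_rot: [0.533, -0.531, 0.465, -0.466]
contact_force: [1.1, 0.6, 1.1]
gripper_width: 0.408
t 20.85 tcp [0.5826 0.3234 0.0853] xdir -82.39 zdir 7.61 ydown [ 0.003  0.001 -1.   ] j [0.4  0.27 1.62 0.   1.24 0.26] F [1.08 0.62 1.13] gw 34.8
```

View pics/w19.png

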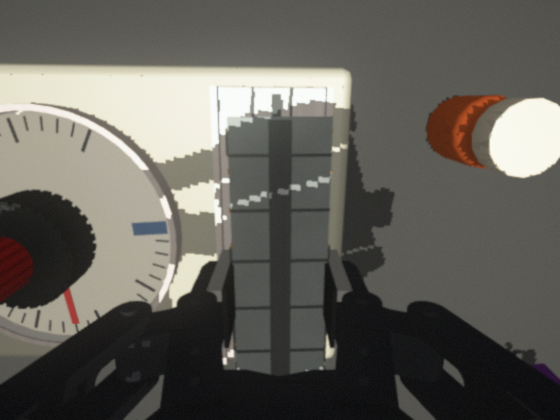

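```bash
python3 -m jog '{"offset":[[0,0,0.3],[0,0,0.8],[0,0,0.7],[0.03,-0.2,0],[0.03,-0.3,0],[0.03,-0.3,0],[0.03,-0.3,0],[0.03,-0.3,0],[0.03,-0.3,0],[0.03,-0.3,0],[0.03,-0.3,0],[0.03,-0.3,0]],"angular":[[0,0,0],[0,0,0],[0,0,0],[0,0,0.8],[0,0,1],[0,0,1],[0,0,1],[0,0,1],[0,0,1],[0,0,1],[0,0,1],[0,0,1]],"jaw":[30,30,30,30,30,30,30,30,30,30,30,30]}'
python3 -m jog '{"offset":[[0.03,-0.3,0],[0.03,-0.3,0],[0.03,-0.3,0],[0.03,-0.3,0],[0.02,-0.3,0],[0.02,-0.07,0],[0,0,0],[0,0,0],[0,0,0]],"angular":[[0,0,1],[0,0,1],[0,0,1],[0,0,1],[0,0,1],[0,0,0.6],[0,0,0],[0,0,0],[0,0,0]],"jaw":[30,30,30,30,30,30,30,30,30]}'
python3 -c "
from h import *
st=manip.state();i=grab('wrist','w20.png');yawinfo(st)"
```

```text
time: 22.1
tool_pos: [0.5944, 0.192, 0.174]
tool_rot: [-0.684, 0.684, -0.18, 0.179]
contact_force: [-0.9, -1.0, -1.1]
gripper_width: 0.402
time: 23.0
tool_pos: [0.6028, 0.1147, 0.1739]
tool_rot: [0.707, -0.707, -0.024, 0.025]
contact_force: [-0.9, -0.3, -1.8]
gripper_width: 0.402
t 23.0 tcp [0.6028 0.1147 0.1739] xdir 3.98 zdir 93.98 ydown [-0.  0. -1.] j [ 0.07  0.07  1.7   0.    1.38 -1.57] F [-0.89 -0.33 -1.77] gw 34.4
```

View pics/w20.png

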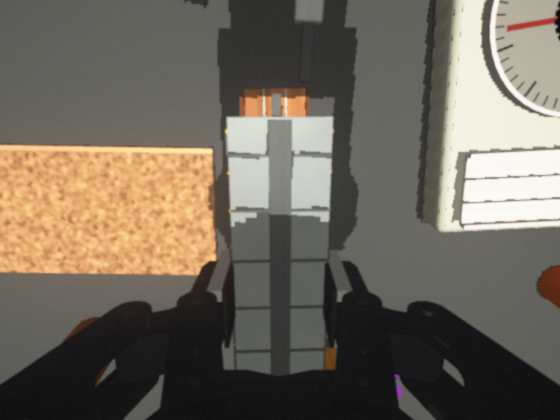

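```bash
python3 - <<'E'
from h import *
st=manip.state()
a,b=onz('wrist',(240,89),.014,st),onz('wrist',(308,88),.014,st);print(a,b,(a+b)/2,np.linalg.norm(a-b))
m=(a+b)/2;print('center',m[:2]+.075*np.array([np.cos(np.radians(4)),np.sin(np.radians(4))]))
# car center line from roof front end at z=?
z=.1739-.027+.05
a,b=onz('wrist',(227,117),z,st),onz('wrist',(333,116),z,st);m=(a+b)/2;print('car',a,b,np.linalg.norm(a-b),m[:2]+.063*np.array([np.cos(np.radians(4)),np.sin(np.radians(4))]))
E
```

```text
[0.52725992 0.07876088 0.014     ] [0.52265979 0.1332116  0.014     ] [0.52495986 0.10598624 0.014     ] 0.054644690640797446
center [0.59977716 0.11121797]
car [0.53934227 0.09402096 0.1969    ] [0.53662142 0.12824114 0.1969    ] 0.034328181713914295 [0.60082838 0.11552571]
```

```bash
python3 -m jog '{"offset":[[0,-0.06,-0.6],[0,0,-0.8],[0,0,-0.7],[0,0,-0.4],[0,0,-0.1],[0,0,0],[0,0,0],[0,0,0]],"angular":[[0,0,0],[0,0,0],[0,0,0],[0,0,0],[0,0,0],[0,0,0],[0,0,0],[0,0,0]],"jaw":[30,30,30,30,30,30,30,30]}'
python3 -c "
from h import *
st=manip.state();i=grab('wrist','w21.png');yawinfo(st)"
```

```text
time: 23.85
tool_pos: [0.6032, 0.1116, 0.0441]
tool_rot: [0.707, -0.707, -0.025, 0.025]
contact_force: [-0.0, -0.2, -1.0]
gripper_width: 0.406
t 23.85 tcp [0.6032 0.1116 0.0441] xdir 4.02 zdir 94.02 ydown [ 0.001  0.    -1.   ] j [ 0.06  0.21  1.77  0.    1.16 -1.58] F [-0.04 -0.22 -0.96] gw 34.7
```

View pics/w21.png

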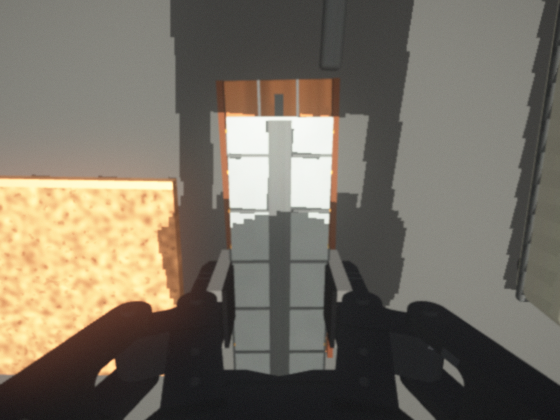

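Centred on the stand; lower gently until contact.

```bash
python3 -m jog '{"offset":[[0,0,-0.06],[0,0,0],[0,0,0]],"angular":[[0,0,0],[0,0,0],[0,0,0]],"jaw":[30,30,30]}'
python3 -m jog '{"offset":[[0,0,-0.03],[0,0,0],[0,0,0]],"angular":[[0,0,0],[0,0,0],[0,0,0]],"jaw":[30,30,30]}'
python3 -m jog '{"offset":[[0,0,-0.03],[0,0,0],[0,0,0]],"angular":[[0,0,0],[0,0,0],[0,0,0]],"jaw":[30,30,30]}'
```

```text
time: 24.2
tool_pos: [0.6037, 0.1116, 0.043]
tool_rot: [0.707, -0.707, -0.025, 0.024]
contact_force: [-3.5, -1.1, 8.0]
gripper_width: 0.403
time: 24.5
tool_pos: [0.6037, 0.1115, 0.0429]
tool_rot: [0.707, -0.707, -0.025, 0.025]
contact_force: [-8.5, -1.1, 15.6]
gripper_width: 0.406
time: 24.8
tool_pos: [0.6038, 0.1115, 0.0429]
tool_rot: [-0.707, 0.707, 0.025, -0.025]
contact_force: [-11.7, -1.7, 23.0]
gripper_width: 0.405
```

```bash
python3 -m jog '{"offset":[[0,0,0.1],[0,0,0],[0,0,0],[0,0,0],[0,0,0],[0,0,0.3],[0,0,0.8],[0,0,0.9],[0,0,0.9],[0,0,0],[0,0,0],[0,0,0]],"angular":[[0,0,0],[0,0,0],[0,0,0],[0,0,0],[0,0,0],[0,0,0],[0,0,0],[0,0,0],[0,0,0],[0,0,0],[0,0,0],[0,0,0]],"jaw":[30,30,42,55,60,60,65,75,85,85,85,85]}'
python3 -c "
from h import *
st=manip.state();i=grab('wrist','w22.png');j=grab('side','side22.png');yawinfo(st)
cv2.imwrite('pics/side22c.png',cv2.resize(j[225:395,160:360],None,fx=4,fy=3.5,interpolation=cv2.INTER_CUBIC))
cv2.imwrite('pics/top22.png',grab('top'))"
```

```text
time: 26.0
tool_pos: [0.6023, 0.1113, 0.1869]
tool_rot: [-0.707, 0.707, 0.024, -0.025]
contact_force: [0.3, -0.1, -1.2]
gripper_width: 0.996
t 26.0 tcp [0.6023 0.1113 0.1869] xdir 4.01 zdir 94.01 ydown [-0.002 -0.    -1.   ] j [ 0.06  0.06  1.69 -0.    1.4  -1.58] F [ 0.28 -0.14 -1.23] gw 85.1
```

View pics/w22.png

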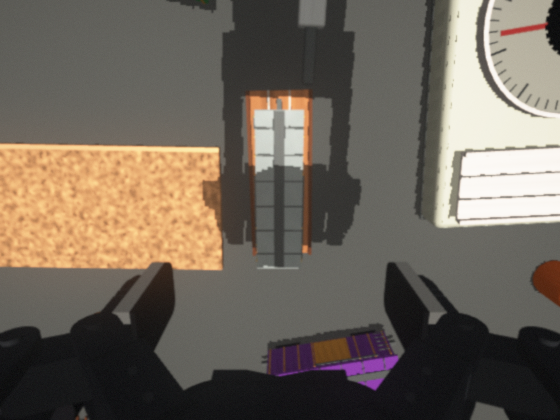

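View pics/side22.png

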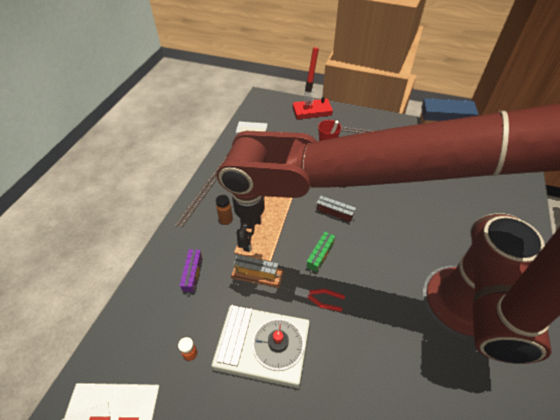

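View pics/top22.png

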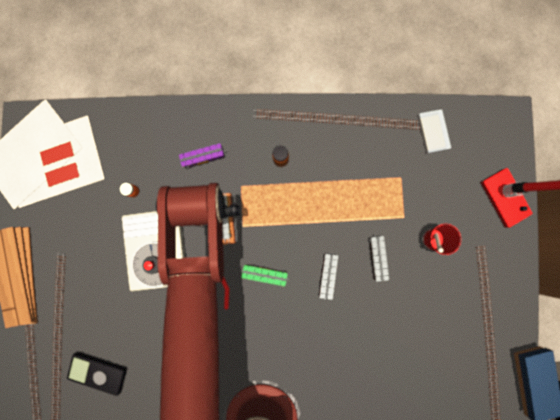

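```bash
python3 -m jog '{"offset":[[-0.42,-0.77,0],[-0.42,-0.77,0],[-0.42,-0.77,0],[-0.42,-0.77,0],[-0.42,-0.77,0],[-0.42,-0.77,0],[-0.42,-0.77,0],[-0.4,-0.77,0],[0,0,0],[0,0,0],[0,0,0]],"angular":[[0,0,-0.24],[0,0,-0.24],[0,0,-0.24],[0,0,-0.24],[0,0,-0.24],[0,0,-0.24],[0,0,-0.24],[0,0,-0.24],[0,0,0],[0,0,0],[0,0,0]],"jaw":[85,85,85,85,85,85,85,85,85,85,85]}'
python3 -c "
from h import *
st=manip.state();i=grab('wrist','w23.png');yawinfo(st)"
```

```text
time: 27.25
tool_pos: [0.4361, -0.1958, 0.1871]
tool_rot: [0.706, -0.705, 0.046, -0.046]
contact_force: [1.0, -0.7, -0.6]
gripper_width: 0.993
t 27.25 tcp [ 0.4361 -0.1958  0.1871] xdir -7.46 zdir 82.54 ydown [-0.001  0.001 -1.   ] j [-0.58 -0.28  1.99  0.    1.43 -2.02] F [ 0.97 -0.74 -0.57] gw 84.8
```

View pics/w23.png

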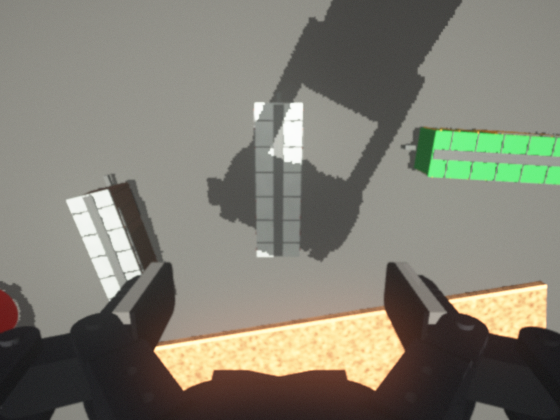

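```bash
python3 - <<'E'
from h import *
st=manip.state()
P=np.array([onz('wrist',p,.05,st) for p in ((255,103),(303,103),(257,257),(300,257))])
print(P.round(4),P.mean(0)); d=P[2]+P[3]-P[0]-P[1];print(np.degrees(np.arctan2(d[1],d[0])),np.linalg.norm(d)/2)
a,b=[onz('wrist',p,.008,st) for p in ((158,347),(547,284))];d=b-a;print('edge',a,b,np.degrees(np.arctan2(d[1],d[0])))
E
```

```text
[[ 0.3671 -0.2038  0.05  ]
 [ 0.3718 -0.168   0.05  ]
 [ 0.4921 -0.2207  0.05  ]
 [ 0.4968 -0.1844  0.05  ]] [ 0.43197205 -0.19420919  0.05      ]
-7.581128133859746 0.1261137367038727
edge [ 0.59984317 -0.34460859  0.008     ] [0.57724307 0.05699593 0.008     ] 93.22089492531043
```

```bash
python3 -m jog '{"offset":[[-0.08,0.03,-0.6],[0,0,-0.8],[0,0,-0.8],[0,0,-0.7],[0,0,-0.32],[0,0,0],[0,0,0],[0,0,0],[0,0,0],[0,0,0],[0,0,0],[0,0,0]],"angular":[[0,0,0],[0,0,0],[0,0,0],[0,0,0],[0,0,0],[0,0,0],[0,0,0],[0,0,0],[0,0,0],[0,0,0],[0,0,0],[0,0,0]],"jaw":[85,85,85,85,85,85,70,55,40,30,30,30]}'
python3 -c "
from h import *
st=manip.state();i=grab('wrist','w24.png');yawinfo(st)"
```

```text
time: 28.5
tool_pos: [0.4334, -0.196, 0.0286]
tool_rot: [-0.705, 0.706, -0.045, 0.047]
contact_force: [-0.3, 0.6, 5.8]
gripper_width: 0.407
t 28.5 tcp [ 0.4334 -0.196   0.0286] xdir -7.52 zdir 82.48 ydown [ 0.003 -0.002 -1.   ] j [-0.58 -0.09  2.11  0.    1.11 -2.02] F [-0.28  0.64  5.76] gw 34.8
```

View pics/w24.png

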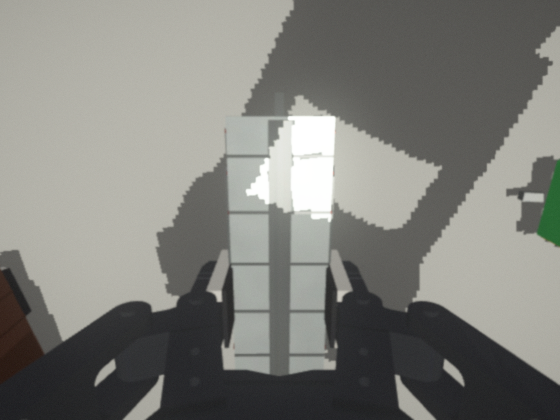

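```bash
python3 -m jog '{"offset":[[0,0,0.5],[0,0,0.8],[0.2,0.17,0],[0.2,0.17,0],[0.2,0.17,0],[0.2,0.17,0],[0.2,0.17,0],[0.2,0.17,0],[0.2,0.17,0],[0.2,0.17,0],[0.2,0.17,0],[0.2,0.17,0]],"angular":[[0,0,0],[0,0,0],[0,0,-1],[0,0,-1],[0,0,-1],[0,0,-1],[0,0,-1],[0,0,-1],[0,0,-1],[0,0,-1],[0,0,-1],[0,0,-1]],"jaw":[30,30,30,30,30,30,30,30,30,30,30,30]}'
python3 -m jog '{"offset":[[0.2,0.17,0],[0.2,0.17,0],[0.15,0.14,0],[0,0,0],[0,0,0],[0,0,0],[0,0,0]],"angular":[[0,0,-1],[0,0,-1],[0,0,-1],[0,0,-0.22],[0,0,0],[0,0,0],[0,0,0]],"jaw":[30,30,30,30,30,30,30]}'
python3 -c "
from h import *
st=manip.state();i=grab('wrist','w25.png');yawinfo(st)"
```

```text
time: 29.75
tool_pos: [0.5319, -0.1097, 0.0914]
tool_rot: [-0.587, 0.587, -0.395, 0.394]
contact_force: [-0.4, -0.5, -1.0]
gripper_width: 0.404
time: 30.45
tool_pos: [0.5591, -0.0865, 0.0917]
tool_rot: [-0.514, 0.514, -0.486, 0.486]
contact_force: [-0.1, -0.1, -0.6]
gripper_width: 0.405
t 30.45 tcp [ 0.5591 -0.0865  0.0917] xdir -86.81 zdir 3.19 ydown [-0. -0. -1.] j [-0.29  0.04  1.87 -0.    1.23 -0.34] F [-0.1  -0.1  -0.64] gw 34.6
```

View pics/w25.png

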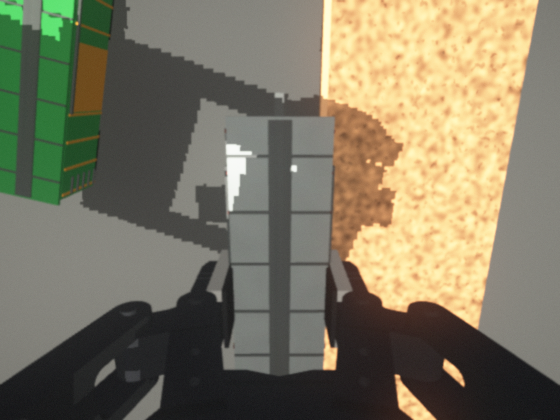

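```bash
python3 - <<'E'
from h import *
st=manip.state()
n=np.array([np.cos(np.radians(3.2)),np.sin(np.radians(3.2))])
for p in ((323,10),(323,50),(322,90)):
    q=onz('wrist',p,.008,st)[:2];print(q,'dist from tcp along pad x',(q-st['tool_pos'][:2])@n)
E
```

```text
[0.57809559 0.03476872] dist from tcp along pad x 0.025678709819760028
[0.58000098 0.01388216] dist from tcp along pad x 0.026415203287220138
[ 0.5814179  -0.00831966] dist from tcp along pad x 0.026590581252437778
```

```bash
python3 -m jog '{"offset":[[0,0,-0.5],[0,0,-0.5],[0,0,-0.2],[0,0,0],[0,0,0]],"angular":[[0,0,0],[0,0,0],[0,0,0],[0,0,0],[0,0,0]],"jaw":[30,30,30,30,30]}'
python3 -m jog '{"offset":[[0.08,0,0],[0.08,0,0],[0,0,0],[0,0,0]],"angular":[[0,0,0],[0,0,0],[0,0,0],[0,0,0]],"jaw":[30,30,30,30]}'
```

```text
time: 31.0
tool_pos: [0.5599, -0.0864, 0.0325]
tool_rot: [0.514, -0.514, 0.486, -0.486]
contact_force: [-0.5, -0.1, -0.5]
gripper_width: 0.405
time: 31.4
tool_pos: [0.5679, -0.0862, 0.0322]
tool_rot: [0.514, -0.514, 0.486, -0.486]
contact_force: [-0.0, -0.2, -0.8]
gripper_width: 0.408
```

```bash
python3 -m jog '{"offset":[[0,0,-0.05],[0,0,0],[0,0,0]],"angular":[[0,0,0],[0,0,0],[0,0,0]],"jaw":[30,30,30]}'
python3 -m jog '{"offset":[[0.04,0,0],[0,0,0],[0,0,0]],"angular":[[0,0,0],[0,0,0],[0,0,0]],"jaw":[30,30,30]}'
python3 -m jog '{"offset":[[0.04,0,0],[0,0,0],[0,0,0]],"angular":[[0,0,0],[0,0,0],[0,0,0]],"jaw":[30,30,30]}'
```

```text
time: 31.7
tool_pos: [0.5672, -0.0861, 0.029]
tool_rot: [-0.514, 0.514, -0.486, 0.486]
contact_force: [-0.2, -0.9, -1.1]
gripper_width: 0.405
time: 32.0
tool_pos: [0.5693, -0.0861, 0.0291]
tool_rot: [-0.514, 0.514, -0.486, 0.486]
contact_force: [-0.8, 0.3, -1.7]
gripper_width: 0.409
time: 32.3
tool_pos: [0.5695, -0.0861, 0.0289]
tool_rot: [-0.512, 0.515, -0.487, 0.484]
contact_force: [-7.0, -0.3, 2.4]
gripper_width: 0.404
```

```bash
python3 -m jog '{"offset":[[-0.03,0,0],[0,0,-0.03],[0,0,0],[0,0,0],[0,0,0],[0,0,0],[0,0,0.5],[0,0,0.9],[0,0,0.8],[0,0,0],[0,0,0],[0,0,0]],"angular":[[0,0,0],[0,0,0],[0,0,0],[0,0,0],[0,0,0],[0,0,0],[0,0,0],[0,0,0],[0,0,0],[0,0,0],[0,0,0],[0,0,0]],"jaw":[30,30,30,45,58,58,58,58,58,58,58,58]}'
python3 -c "
from h import *
st=manip.state();i=grab('wrist','w26.png');yawinfo(st)"
```

```text
time: 33.5
tool_pos: [0.5692, -0.0859, 0.1363]
tool_rot: [-0.513, 0.514, -0.487, 0.485]
contact_force: [-0.0, 0.1, -0.3]
gripper_width: 0.677
t 33.5 tcp [ 0.5692 -0.0859  0.1363] xdir -86.83 zdir 3.17 ydown [-0.002  0.001 -1.   ] j [-0.28  0.01  1.81  0.    1.31 -0.33] F [-0.    0.06 -0.32] gw 57.8
```

View pics/w26.png

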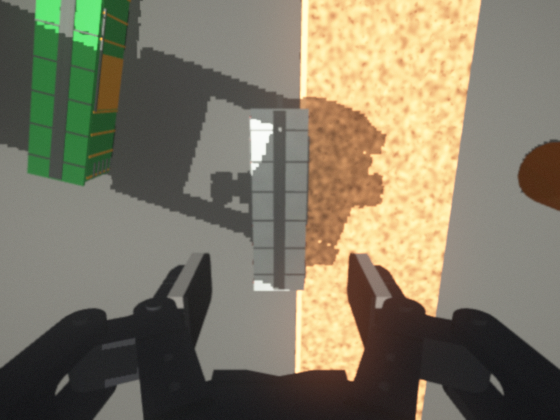

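```bash
python3 -m jog '{"offset":[[-0.45,0,0],[-0.4,0,0],[0,0,0],[0,0,0],[0,0,-0.5],[0,0,-0.8],[0,0,-0.66],[0,0,0],[0,0,0],[0,0,0]],"angular":[[0,0,0],[0,0,0],[0,0,0],[0,0,0],[0,0,0],[0,0,0],[0,0,0],[0,0,0],[0,0,0],[0,0,0]],"jaw":[30,10,0,0,0,0,0,0,0,0]}'
python3 -c "
from h import *
st=manip.state();i=grab('wrist','w27.png');yawinfo(st)"
```

```text
time: 34.55
tool_pos: [0.5295, -0.0867, 0.042]
tool_rot: [0.514, -0.513, 0.485, -0.487]
contact_force: [0.8, 0.6, 0.7]
gripper_width: 0.0
t 34.55 tcp [ 0.5295 -0.0867  0.042 ] xdir -86.83 zdir 3.17 ydown [ 0.003 -0.001 -1.   ] j [-0.3   0.04  1.96  0.    1.13 -0.36] F [0.77 0.57 0.69] gw 0.0
```

View pics/w27.png

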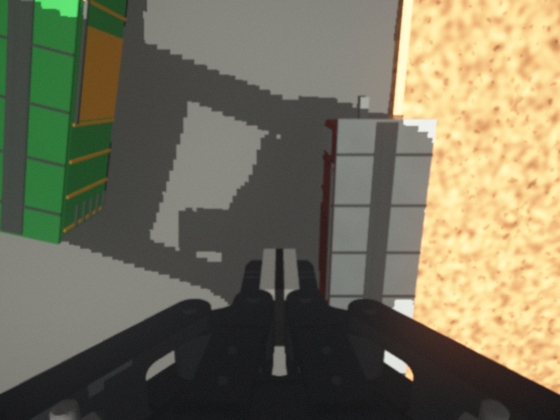

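```bash
python3 -m jog '{"offset":[[0.1,0,0],[0.06,0,0],[0.06,0,0],[0.06,0,0],[0.06,0,0],[0.06,0,0],[0.06,0,0],[0.06,0,0],[0.06,0,0]],"angular":[[0,0,0],[0,0,0],[0,0,0],[0,0,0],[0,0,0],[0,0,0],[0,0,0],[0,0,0],[0,0,0]],"jaw":[0,0,0,0,0,0,0,0,0]}'
python3 -c "
from h import *
st=manip.state();i=grab('wrist','w28.png');yawinfo(st)"
```

```text
time: 35.5
tool_pos: [0.5577, -0.0864, 0.0414]
tool_rot: [0.514, -0.513, 0.485, -0.487]
contact_force: [-1.9, -0.4, 2.3]
gripper_width: -0.002
t 35.5 tcp [ 0.5577 -0.0864  0.0414] xdir -86.83 zdir 3.17 ydown [ 0.002 -0.001 -1.   ] j [-0.29  0.1   1.9  -0.    1.14 -0.34] F [-1.87 -0.41  2.29] gw -0.2
```

View pics/w28.png

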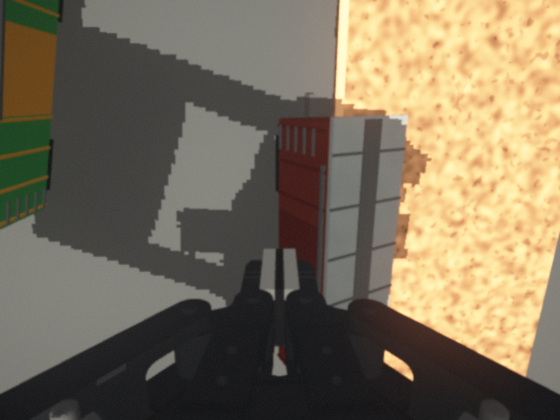

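Tipping as planned (about 30°). Continue.

```bash
python3 -m jog '{"offset":[[0.06,0,0],[0.06,0,0],[0.06,0,0],[0.06,0,0],[0.06,0,0],[0.06,0,0]],"angular":[[0,0,0],[0,0,0],[0,0,0],[0,0,0],[0,0,0],[0,0,0]],"jaw":[0,0,0,0,0,0]}'
python3 -c "
from h import *
st=manip.state();i=grab('wrist','w29.png');yawinfo(st)"
```

```text
time: 36.15
tool_pos: [0.5787, -0.0856, 0.0455]
tool_rot: [0.516, -0.511, 0.484, -0.488]
contact_force: [-2.3, 7.5, 24.6]
gripper_width: -0.0
t 36.15 tcp [ 0.5787 -0.0856  0.0455] xdir -86.85 zdir 3.15 ydown [ 0.008  0.001 -1.   ] j [-0.28  0.14  1.85  0.    1.15 -0.33] F [-2.28  7.52 24.63] gw -0.0
```

View pics/w29.png

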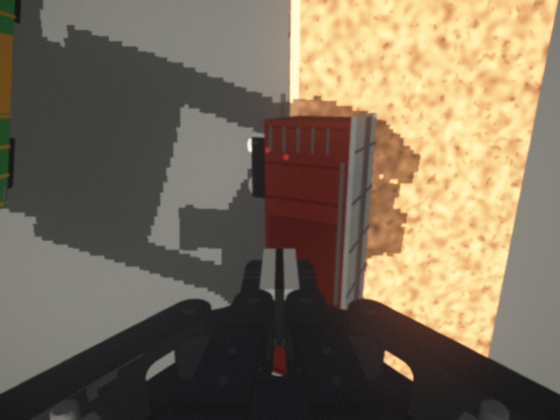

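```bash
python3 -m jog '{"offset":[[0,0,0.2],[0,0,0.3],[0,0,0],[0,0,0],[0,0,0]],"angular":[[0,0,0],[0,0,0],[0,0,0],[0,0,0],[0,0,0]],"jaw":[0,0,0,0,0]}'
python3 -c "
from h import *
st=manip.state();i=grab('wrist','w30.png');yawinfo(st)"
```

```text
time: 36.7
tool_pos: [0.5737, -0.0861, 0.0637]
tool_rot: [-0.513, 0.514, -0.487, 0.485]
contact_force: [-0.4, 0.8, 0.3]
gripper_width: -0.001
t 36.7 tcp [ 0.5737 -0.0861  0.0637] xdir -86.84 zdir 3.16 ydown [-0.002  0.    -1.   ] j [-0.28  0.11  1.85 -0.    1.19 -0.33] F [-0.38  0.81  0.31] gw -0.1
```

View pics/w30.png

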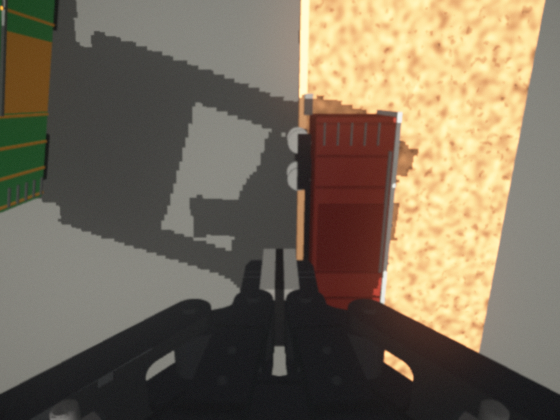

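```bash
python3 -m jog '{"offset":[[-0.1,0,0.6],[0,0,0.9],[0,0,0.9],[-0.17,-0.5,0],[-0.17,-0.5,0],[-0.17,-0.5,0],[-0.17,-0.5,0],[-0.17,-0.5,0],[-0.17,-0.5,0],[-0.17,-0.5,0],[-0.17,-0.5,0],[-0.17,-0.5,0]],"angular":[[0,0,0],[0,0,-1],[0,0,-1],[0,0,-1],[0,0,-1],[0,0,-1],[0,0,-1],[0,0,-1],[0,0,-1],[0,0,-1],[0,0,-1],[0,0,-1]],"jaw":[0,30,50,70,85,85,85,85,85,85,85,85]}'
python3 -m jog '{"offset":[[-0.17,-0.5,0],[0,-0.2,0],[0,0,0],[0,0,0],[0,0,0],[0,0,0]],"angular":[[0,0,-1],[0,0,-1],[0,0,-1],[0,0,-0.3],[0,0,0],[0,0,0]],"jaw":[85,85,85,85,85,85]}'
python3 -c "
from h import *
st=manip.state();i=grab('wrist','w31.png');grab('top','top31.png');yawinfo(st)"
```

```text
time: 37.95
tool_pos: [0.4921, -0.3119, 0.1838]
tool_rot: [0.164, -0.165, 0.688, -0.687]
contact_force: [0.1, 0.1, -0.6]
gripper_width: 0.996
time: 38.55
tool_pos: [0.4842, -0.346, 0.1841]
tool_rot: [0.045, -0.046, 0.706, -0.705]
contact_force: [-0.6, -0.1, -0.2]
gripper_width: 0.996
t 38.55 tcp [ 0.4842 -0.346   0.1841] xdir -172.59 zdir -82.59 ydown [-0.001  0.001 -1.   ] j [-0.75  0.02  1.73 -0.    1.4   0.7 ] F [-0.63 -0.08 -0.15] gw 85.0
```

View pics/w31.png

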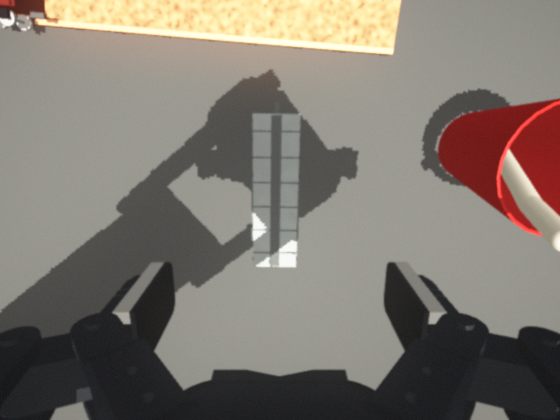

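View pics/top31.png

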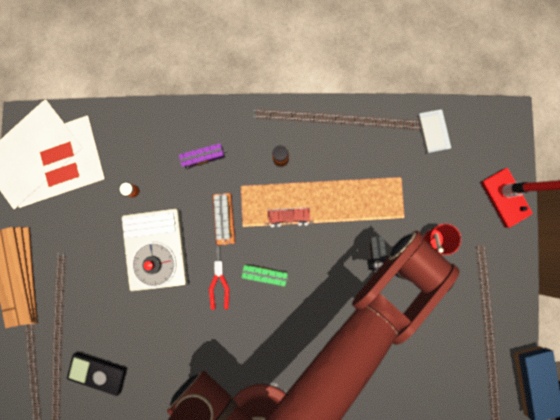

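```bash
python3 - <<'E'
from h import *
st=manip.state()
P=np.array([onz('wrist',p,.05,st) for p in ((252,114),(300,114),(256,268),(297,268))])
print(P.mean(0)); d=P[0]+P[1]-P[2]-P[3];print(np.degrees(np.arctan2(d[1],d[0])),np.linalg.norm(d)/2)
a,b=[onz('wrist',p,.008,st) for p in ((38,23),(393,53))];d=b-a;print('edge',a,b,np.degrees(np.arctan2(d[1],d[0])))
E
```

```text
[ 0.4813886  -0.34341968  0.05      ]
7.484655823658924 0.12698671671931766
edge [ 0.58819065 -0.13583971  0.008     ] [ 0.60349044 -0.42444937  0.008     ] -86.96547346951135
```

```bash
python3 -m jog '{"offset":[[-0.06,0.05,-0.6],[0,0,-0.8],[0,0,-0.8],[0,0,-0.7],[0,0,-0.22],[0,0,0],[0,0,0],[0,0,0],[0,0,0],[0,0,0],[0,0,0],[0,0,0]],"angular":[[0,0,0],[0,0,0],[0,0,0],[0,0,0],[0,0,0],[0,0,0],[0,0,0],[0,0,0],[0,0,0],[0,0,0],[0,0,0],[0,0,0]],"jaw":[85,85,85,85,85,85,70,55,40,30,30,30]}'
python3 -c "
from h import *
st=manip.state();i=grab('wrist','w32.png');yawinfo(st)"
```

```text
time: 39.85
tool_pos: [0.4826, -0.3445, 0.0311]
tool_rot: [-0.046, 0.045, -0.705, 0.706]
contact_force: [-0.5, 0.4, 6.2]
gripper_width: 0.408
t 39.85 tcp [ 0.4826 -0.3445  0.0311] xdir -172.63 zdir -82.63 ydown [ 0.002 -0.002 -1.   ] j [-0.75  0.18  1.83  0.    1.13  0.7 ] F [-0.46  0.39  6.17] gw 34.8
```

View pics/w32.png

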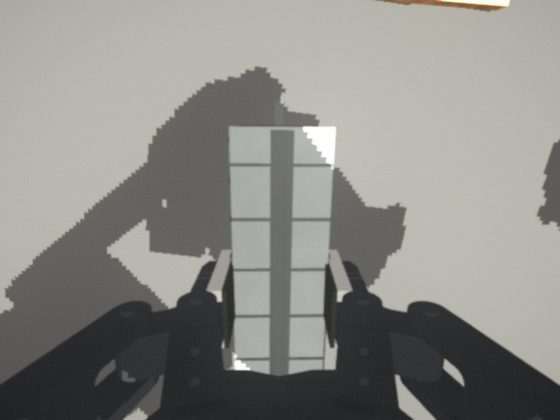

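```bash
python3 -m jog '{"offset":[[0,0,0.5],[0,0,0.8],[0.14,0.09,0],[0.14,0.09,0],[0.14,0.09,0],[0.14,0.09,0],[0.14,0.09,0],[0.14,0.09,0],[0.14,0.09,0],[0.14,0.09,0],[0.14,0.09,0],[0.14,0.09,0]],"angular":[[0,0,0],[0,0,0],[0,0,1],[0,0,1],[0,0,1],[0,0,1],[0,0,1],[0,0,1],[0,0,1],[0,0,1],[0,0,1],[0,0,1]],"jaw":[30,30,30,30,30,30,30,30,30,30,30,30]}'
python3 -m jog '{"offset":[[0.14,0.09,0],[0.14,0.09,0],[0.07,0,0],[0,0,0],[0,0,0],[0,0,0],[0,0,0],[0,0,0]],"angular":[[0,0,1],[0,0,1],[0,0,1],[0,0,1],[0,0,0.3],[0,0,0],[0,0,0],[0,0,0]],"jaw":[30,30,30,30,30,30,30,30]}'
python3 -c "
from h import *
st=manip.state();i=grab('wrist','w33.png');yawinfo(st)"
```

```text
time: 41.1
tool_pos: [0.5517, -0.2985, 0.094]
tool_rot: [-0.393, 0.393, -0.587, 0.588]
contact_force: [-0.2, 0.8, -0.1]
gripper_width: 0.407
time: 41.9
tool_pos: [0.5689, -0.2897, 0.0939]
tool_rot: [-0.513, 0.514, -0.486, 0.486]
contact_force: [0.6, -0.2, -2.2]
gripper_width: 0.405
t 41.9 tcp [ 0.5689 -0.2897  0.0939] xdir -86.86 zdir 3.14 ydown [ 0. -0. -1.] j [-0.59  0.2   1.69 -0.    1.25 -0.64] F [ 0.61 -0.23 -2.23] gw 34.6
```

View pics/w33.png

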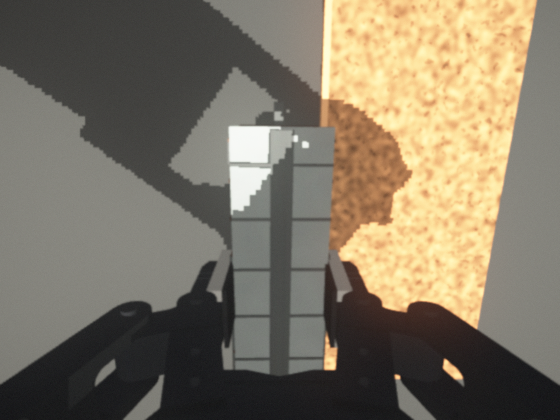

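```bash
python3 -m jog '{"offset":[[0,0,-0.5],[0,0,-0.5],[0,0,-0.2],[0,0,0],[0.08,0,0],[0.08,0,0],[0,0,-0.03],[0,0,0],[0,0,0]],"angular":[[0,0,0],[0,0,0],[0,0,0],[0,0,0],[0,0,0],[0,0,0],[0,0,0],[0,0,0],[0,0,0]],"jaw":[30,30,30,30,30,30,30,30,30]}'
python3 -m jog '{"offset":[[0.04,0,0],[0,0,0],[0,0,0]],"angular":[[0,0,0],[0,0,0],[0,0,0]],"jaw":[30,30,30]}'
python3 -m jog '{"offset":[[0.04,0,0],[0,0,0],[0,0,0]],"angular":[[0,0,0],[0,0,0],[0,0,0]],"jaw":[30,30,30]}'
```

```text
time: 42.85
tool_pos: [0.577, -0.2896, 0.0324]
tool_rot: [-0.514, 0.514, -0.486, 0.486]
contact_force: [-0.5, -0.8, -0.5]
gripper_width: 0.403
time: 43.15
tool_pos: [0.579, -0.2897, 0.0324]
tool_rot: [0.514, -0.514, 0.486, -0.486]
contact_force: [-0.1, -0.1, -0.8]
gripper_width: 0.411
time: 43.45
tool_pos: [0.5805, -0.2897, 0.0321]
tool_rot: [-0.513, 0.514, -0.486, 0.486]
contact_force: [-2.7, -0.1, -0.6]
gripper_width: 0.408
```

Contact with the edge. Settle down, release, lift clear and look.

```bash
python3 -m jog '{"offset":[[-0.02,0,-0.02],[0,0,-0.02],[0,0,0],[0,0,0],[0,0,0],[0,0,0],[0,0,0.5],[0,0,0.9],[0,0,0.8],[0,0,0],[0,0,0],[0,0,0]],"angular":[[0,0,0],[0,0,0],[0,0,0],[0,0,0],[0,0,0],[0,0,0],[0,0,0],[0,0,0],[0,0,0],[0,0,0],[0,0,0],[0,0,0]],"jaw":[30,30,30,45,58,58,58,58,58,58,58,58]}'
python3 -c "
from h import *
st=manip.state();i=grab('wrist','w34.png');yawinfo(st)"
```

```text
time: 44.65
tool_pos: [0.5792, -0.2891, 0.1386]
tool_rot: [-0.513, 0.514, -0.487, 0.485]
contact_force: [0.4, 0.2, -0.9]
gripper_width: 0.679
t 44.65 tcp [ 0.5792 -0.2891  0.1386] xdir -86.83 zdir 3.17 ydown [-0.002  0.001 -1.   ] j [-0.58  0.18  1.64 -0.    1.33 -0.63] F [ 0.39  0.17 -0.94] gw 58.0
```

View pics/w34.png

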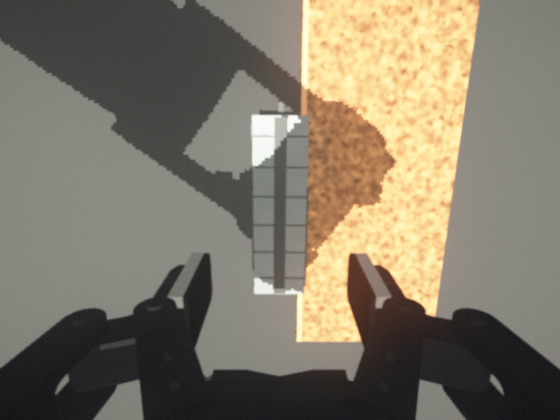

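```bash
python3 -m jog '{"offset":[[-0.45,0,0],[-0.4,0,0],[0,0,0],[0,0,0],[0,0,-0.5],[0,0,-0.8],[0,0,-0.62],[0,0,0],[0,0,0]],"angular":[[0,0,0],[0,0,0],[0,0,0],[0,0,0],[0,0,0],[0,0,0],[0,0,0],[0,0,0],[0,0,0]],"jaw":[30,10,0,0,0,0,0,0,0]}'
python3 -m jog '{"offset":[[0.1,0,0],[0.06,0,0],[0.06,0,0],[0.06,0,0],[0.06,0,0],[0.06,0,0],[0.06,0,0],[0.06,0,0],[0.06,0,0],[0.06,0,0.04]],"angular":[[0,0,0],[0,0,0],[0,0,0],[0,0,0],[0,0,0],[0,0,0],[0,0,0],[0,0,0],[0,0,0],[0,0,0]],"jaw":[0,0,0,0,0,0,0,0,0,0]}'
python3 -c "
from h import *
st=manip.state();i=grab('wrist','w35.png');yawinfo(st)"
```

```text
time: 45.6
tool_pos: [0.5377, -0.2894, 0.0438]
tool_rot: [-0.514, 0.514, -0.486, 0.485]
contact_force: [0.7, 0.1, 0.5]
gripper_width: -0.002
time: 46.6
tool_pos: [0.569, -0.2898, 0.0495]
tool_rot: [-0.513, 0.514, -0.487, 0.485]
contact_force: [-5.8, 3.6, 13.9]
gripper_width: 0.0
t 46.6 tcp [ 0.569  -0.2898  0.0495] xdir -86.82 zdir 3.18 ydown [-0.003  0.001 -1.   ] j [-0.59  0.26  1.71 -0.    1.18 -0.64] F [-5.83  3.65 13.93] gw 0.0
```

View pics/w35.png

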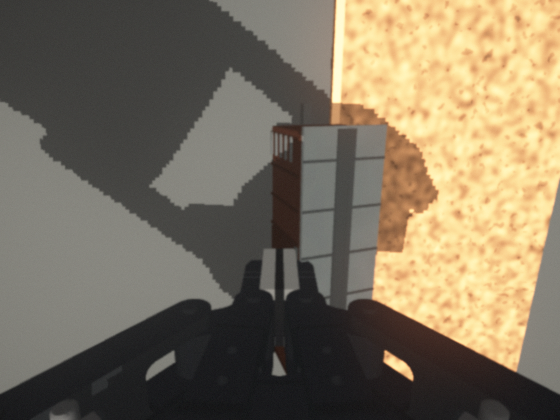

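```bash
python3 -m jog '{"offset":[[0.04,0,0.02],[0.04,0,0.02]],"angular":[[0,0,0],[0,0,0]],"jaw":[0,0]}'
python3 -c "
from h import *
st=manip.state();i=grab('wrist','w36.png');grab('side','side36.png');yawinfo(st)"
```

```text
time: 46.85
tool_pos: [0.5745, -0.2901, 0.0512]
tool_rot: [0.514, -0.513, 0.485, -0.487]
contact_force: [-3.0, 1.4, 8.6]
gripper_width: -0.001
t 46.85 tcp [ 0.5745 -0.2901  0.0512] xdir -86.83 zdir 3.17 ydown [ 0.002 -0.001 -1.   ] j [-0.58  0.26  1.7   0.    1.18 -0.64] F [-2.98  1.44  8.59] gw -0.1
```

View pics/w36.png

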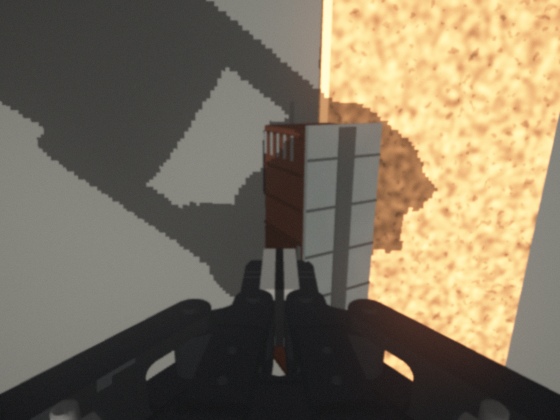

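View pics/side36.png

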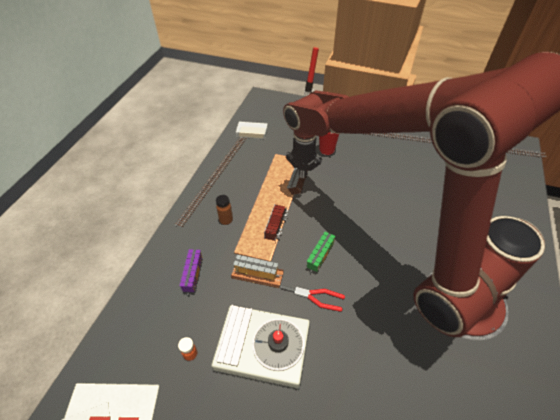

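```bash
python3 -m jog '{"offset":[[0.05,0,0.02],[0.05,0,0.02],[0.05,0,0.02],[0.05,0,0.02]],"angular":[[0,0,0],[0,0,0],[0,0,0],[0,0,0]],"jaw":[0,0,0,0]}'
python3 -c "
from h import *
st=manip.state();i=grab('wrist','w37.png');yawinfo(st)"
```

```text
time: 47.35
tool_pos: [0.5839, -0.2899, 0.0526]
tool_rot: [-0.514, 0.514, -0.486, 0.486]
contact_force: [-1.2, -0.4, 3.6]
gripper_width: 0.003
t 47.35 tcp [ 0.5839 -0.2899  0.0526] xdir -86.84 zdir 3.16 ydown [ 0. -0. -1.] j [-0.57  0.28  1.67 -0.    1.19 -0.63] F [-1.18 -0.36  3.57] gw 0.3
```

View pics/w37.png

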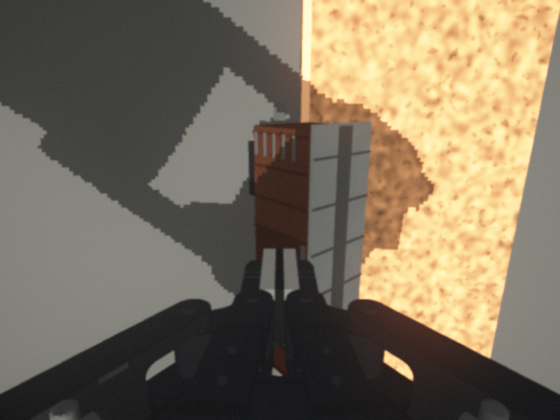

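```bash
python3 -m jog '{"offset":[[0.06,0,0.02],[0.06,0,0.02],[0.06,0,0.03],[0.06,0,0.03]],"angular":[[0,0,0],[0,0,0],[0,0,0],[0,0,0]],"jaw":[0,0,0,0]}'
python3 -c "
from h import *
st=manip.state();i=grab('wrist','w38.png');yawinfo(st)"
```

```text
time: 47.8
tool_pos: [0.5953, -0.2893, 0.0566]
tool_rot: [-0.514, 0.514, -0.486, 0.486]
contact_force: [0.5, 0.0, 0.5]
gripper_width: -0.0
t 47.8 tcp [ 0.5953 -0.2893  0.0566] xdir -86.83 zdir 3.17 ydown [-0.001  0.001 -1.   ] j [-0.56  0.3   1.65  0.    1.2  -0.62] F [0.54 0.01 0.54] gw -0.0
```

View pics/w38.png

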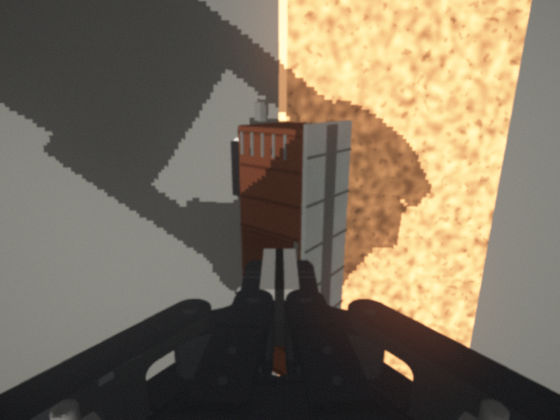

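```bash
python3 -m jog '{"offset":[[0.05,0,0.04],[0.05,0,0.06]],"angular":[[0,0,0],[0,0,0]],"jaw":[0,0]}'
python3 -c "
from h import *
st=manip.state();i=grab('wrist','w39.png');yawinfo(st)"
```

```text
time: 48.05
tool_pos: [0.6004, -0.2895, 0.0621]
tool_rot: [-0.514, 0.514, -0.486, 0.486]
contact_force: [-0.6, -1.0, 1.1]
gripper_width: 0.002
t 48.05 tcp [ 0.6004 -0.2895  0.0621] xdir -86.83 zdir 3.17 ydown [-0.001  0.    -1.   ] j [-0.56  0.3   1.63  0.    1.21 -0.62] F [-0.59 -0.98  1.14] gw 0.2
```

View pics/w39.png

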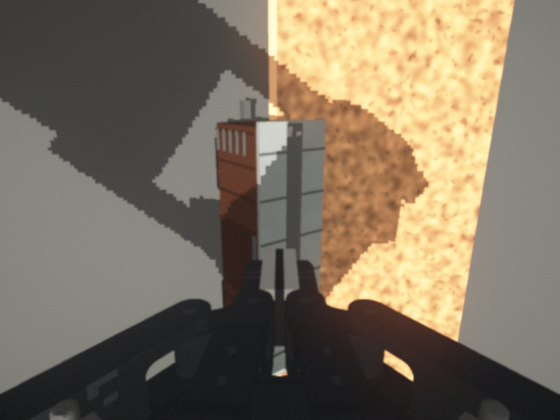

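```bash
python3 -m jog '{"offset":[[0,0,0.5],[0,0,0.8],[-0.7,0,0.2],[-0.7,0,0],[0,0,0],[0,0,0],[0,0,0]],"angular":[[0,0,0],[0,0,0],[0,0,0],[0,0,0],[0,0,0],[0,0,0],[0,0,0]],"jaw":[0,0,0,0,0,0,0]}'
python3 -c "
from h import *
st=manip.state();i=grab('wrist','w40.png');yawinfo(st)"
```

```text
time: 48.8
tool_pos: [0.5313, -0.2898, 0.1376]
tool_rot: [0.514, -0.514, 0.486, -0.486]
contact_force: [0.2, 0.2, -0.2]
gripper_width: 0.002
t 48.8 tcp [ 0.5313 -0.2898  0.1376] xdir -86.82 zdir 3.18 ydown [ 0.001 -0.    -1.   ] j [-0.62  0.08  1.74  0.    1.32 -0.68] F [ 0.25  0.16 -0.17] gw 0.2
```

View pics/w40.png

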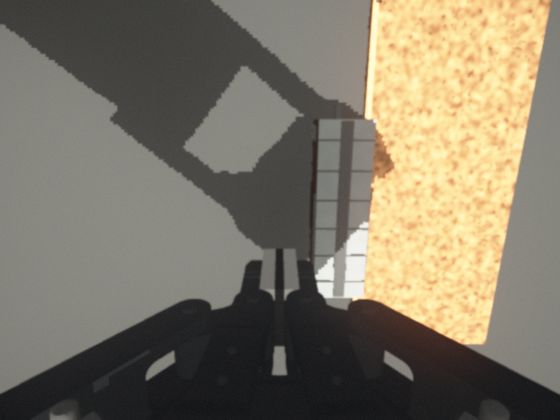

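```bash
python3 -m jog '{"offset":[[0,0,-0.5],[0,0,-0.8],[0,0,-0.62],[0,0,0],[0,0,0],[0.1,0,0],[0.1,0,0],[0.1,0,0],[0.06,0,0],[0.06,0,0],[0.06,0,0],[0.06,0,0]],"angular":[[0,0,0],[0,0,0],[0,0,0],[0,0,0],[0,0,0],[0,0,0],[0,0,0],[0,0,0],[0,0,0],[0,0,0],[0,0,0],[0,0,0]],"jaw":[0,0,0,0,0,0,0,0,0,0,0,0]}'
python3 -m jog '{"offset":[[0.06,0,0],[0.06,0,0],[0.06,0,0],[0.06,0,0],[0.06,0,0],[0.06,0,0],[0.06,0,0]],"angular":[[0,0,0],[0,0,0],[0,0,0],[0,0,0],[0,0,0],[0,0,0],[0,0,0]],"jaw":[0,0,0,0,0,0,0]}'
python3 -c "
from h import *
st=manip.state();i=grab('wrist','w41.png');yawinfo(st)"
```

```text
time: 50.05
tool_pos: [0.5562, -0.2898, 0.0448]
tool_rot: [-0.513, 0.515, -0.488, 0.484]
contact_force: [-16.4, 7.0, 28.6]
gripper_width: 0.004
time: 50.75
tool_pos: [0.5832, -0.2909, 0.0514]
tool_rot: [0.515, -0.512, 0.483, -0.489]
contact_force: [-8.9, 10.7, 36.7]
gripper_width: 0.001
t 50.75 tcp [ 0.5832 -0.2909  0.0514] xdir -86.81 zdir 3.19 ydown [ 0.008 -0.003 -1.   ] j [-0.58  0.27  1.68  0.    1.18 -0.63] F [-8.88 10.73 36.69] gw 0.1
```

View pics/w41.png

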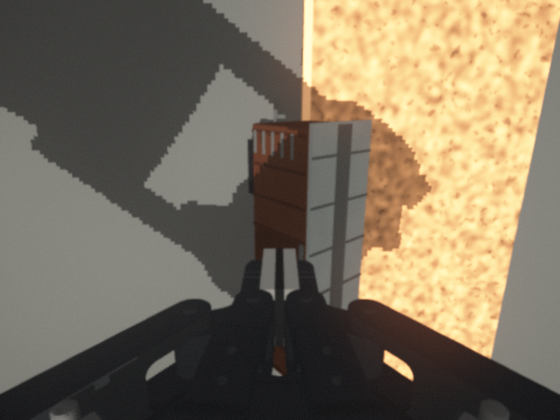

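```bash
python3 -m jog '{"offset":[[0.06,0,0.08],[0.06,0,0.06],[0.06,0,0.02]],"angular":[[0,0,0],[0,0,0],[0,0,0]],"jaw":[0,0,0]}'
python3 -c "
from h import *
st=manip.state();i=grab('wrist','w42.png');yawinfo(st)"
```

```text
time: 51.1
tool_pos: [0.5891, -0.2908, 0.0518]
tool_rot: [0.514, -0.514, 0.484, -0.488]
contact_force: [-0.5, -0.7, 6.9]
gripper_width: 0.004
t 51.1 tcp [ 0.5891 -0.2908  0.0518] xdir -86.83 zdir 3.17 ydown [ 0.003 -0.003 -1.   ] j [-0.57  0.29  1.66 -0.    1.19 -0.63] F [-0.51 -0.72  6.89] gw 0.4
```

View pics/w42.png

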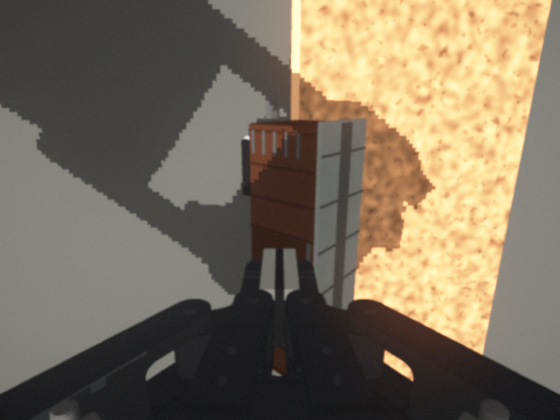

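Tilt ~50° now. Keep going, with the height held.

```bash
python3 -m jog '{"offset":[[0.06,0,0],[0.06,0,0],[0.06,0,0]],"angular":[[0,0,0],[0,0,0],[0,0,0]],"jaw":[0,0,0]}'
python3 -c "
from h import *
st=manip.state();i=grab('wrist','w43.png');yawinfo(st)"
```

```text
time: 51.45
tool_pos: [0.5984, -0.2905, 0.0515]
tool_rot: [0.514, -0.513, 0.485, -0.488]
contact_force: [1.0, 0.2, 6.3]
gripper_width: 0.0
t 51.45 tcp [ 0.5984 -0.2905  0.0515] xdir -86.84 zdir 3.16 ydown [ 0.004 -0.002 -1.   ] j [-0.56  0.31  1.64  0.    1.19 -0.62] F [1.01 0.22 6.26] gw 0.0
```

View pics/w43.png

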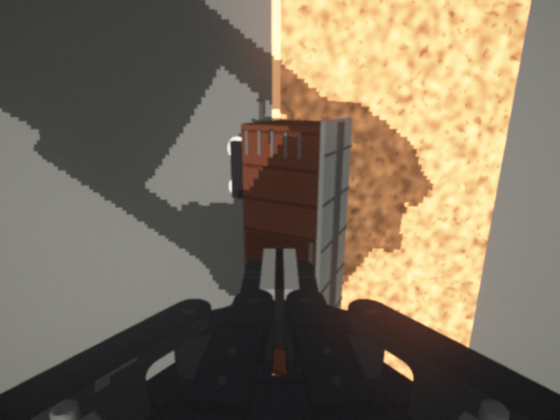

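```bash
python3 -m jog '{"offset":[[0.06,0,0],[0.06,0,0.01],[0.06,0,0.01]],"angular":[[0,0,0],[0,0,0],[0,0,0]],"jaw":[0,0,0]}'
python3 -c "
from h import *
st=manip.state();i=grab('wrist','w44.png');yawinfo(st)"
```

```text
time: 51.8
tool_pos: [0.6052, -0.2894, 0.0496]
tool_rot: [-0.514, 0.514, -0.486, 0.485]
contact_force: [-1.2, -0.6, -0.4]
gripper_width: -0.006
t 51.8 tcp [ 0.6052 -0.2894  0.0496] xdir -86.83 zdir 3.17 ydown [-0.001  0.001 -1.   ] j [-0.56  0.32  1.62 -0.    1.2  -0.61] F [-1.18 -0.61 -0.43] gw -0.5
```

View pics/w44.png

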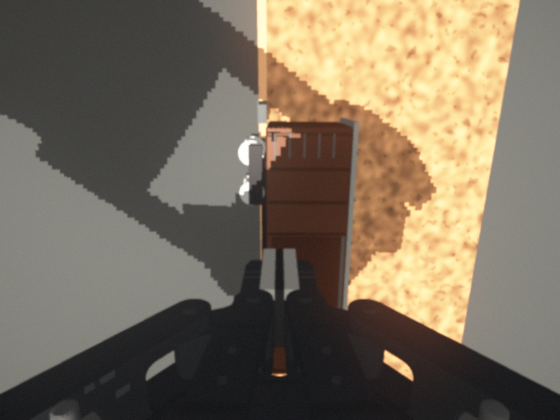

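```bash
python3 -m jog '{"offset":[[0,0,0.5],[0,0,0.8],[-0.5,0,0.8],[-0.7,0,0.6],[-0.7,-0.2,0.3],[-0.7,-0.3,0],[-0.7,-0.3,0],[0,-0.5,0],[0,0,0],[0,0,0],[0,0,0]],"angular":[[0,0,0],[0,0,0],[0,0,0],[0,0,0],[0,0,0],[0,0,0],[0,0,0],[0,0,0],[0,0,0],[0,0,0],[0,0,0]],"jaw":[0,0,0,0,0,0,0,0,0,0,0]}'
python3 -c "
from h import *
t=grab('top','top45.png');s=grab('side','side45.png');yawinfo()
cv2.imwrite('pics/c45a.png',cv2.resize(t[150:300,110:420],None,fx=2.58,fy=2.58,interpolation=cv2.INTER_CUBIC))
cv2.imwrite('pics/c45b.png',cv2.resize(s[140:390,200:380],None,fx=2.4,fy=2.4,interpolation=cv2.INTER_CUBIC))"
```

```text
time: 52.95
tool_pos: [0.4407, -0.3539, 0.1997]
tool_rot: [0.514, -0.514, 0.486, -0.485]
contact_force: [-0.1, -0.6, -0.5]
gripper_width: -0.001
t 53.05 tcp [ 0.4409 -0.3539  0.2   ] xdir -86.76 zdir 3.24 ydown [-0.     0.001 -1.   ] j [-0.81 -0.07  1.78  0.    1.42 -0.86] F [0.5  0.36 0.1 ] gw -0.1
```

View pics/top45.png

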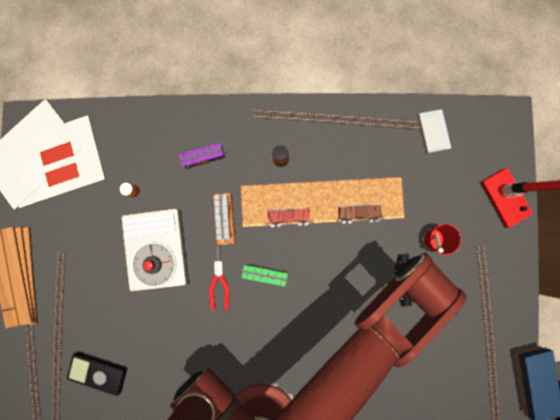

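View pics/c45a.png

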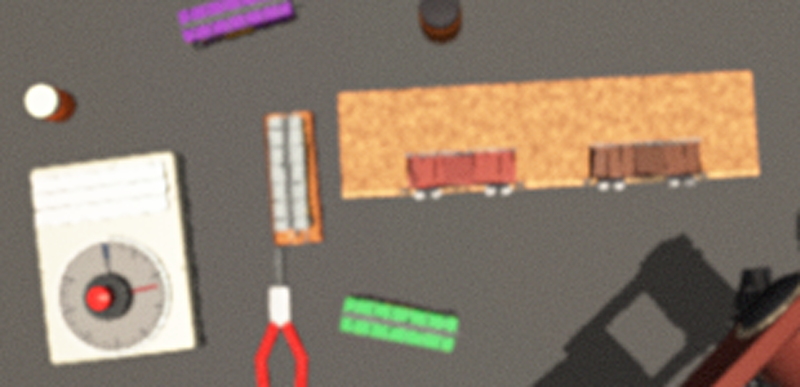

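View pics/c45b.png

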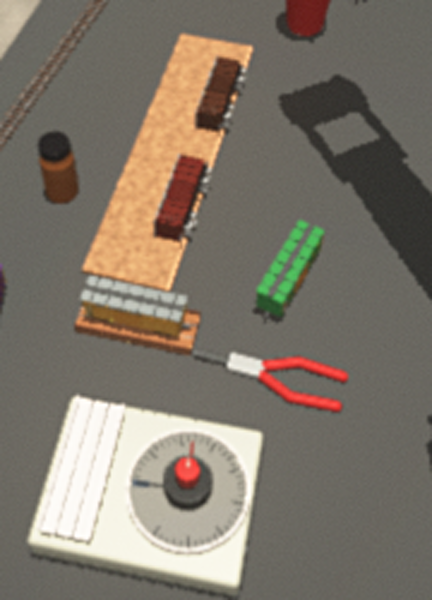

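```bash
python3 -m jog '{"offset":[[0,0,0],[0,0,0],[0,0,0],[0,0,0],[0,0,0],[0,0,0],[0,0,0],[0,0,0],[0,0,0],[0,0,0]],"angular":[[0,0,0],[0,0,0],[0,0,0],[0,0,0],[0,0,0],[0,0,0],[0,0,0],[0,0,0],[0,0,0],[0,0,0]],"jaw":[0,0,0,0,0,0,0,0,0,0]}'
python3 - <<'E'
from h import *
t=grab('top','top46.png');o=cv2.imread('pics/top45.png')
d=cv2.absdiff(t,o).max(2);print('changed px',(d>40).sum())
# pad-frame position of bodies (upper side at z=.044)
h=cv2.cvtColor(t,cv2.COLOR_BGR2HSV)
n=np.array([np.cos(np.radians(3.1)),np.sin(np.radians(3.1))]);e=np.array([-n[1],n[0]]);M=np.array([.5908,-.1835])
for box in ((265,205,314,224),(335,203,386,222)):
    x0,y0,x1,y1=box;s=h[y0:y1,x0:x1];m=((s[...,2]<150)).astype(np.uint8)
    ys,xs=np.where(m);r=cv2.minAreaRect(np.stack([xs+x0,ys+y0],1).astype(np.float32))
    P=np.array([onz('top',p,.044)[:2]-M for p in cv2.boxPoints(r)])
    print('padx',np.sort(P@n).round(3),'pady',np.sort(P@e).round(3))
E
```

```text
time: 54.05
tool_pos: [0.4405, -0.3547, 0.2003]
tool_rot: [-0.514, 0.514, -0.486, 0.486]
contact_force: [-0.5, -0.2, 0.7]
gripper_width: -0.001
changed px 6
padx [-0.004  0.001  0.002  0.008] pady [0.03  0.03  0.148 0.148]
padx [-0.01  -0.003  0.033  0.041] pady [-0.182 -0.179 -0.042 -0.04 ]
```

```bash
python3 -c "
from plant import manip
print(manip.job_done())"
```

```text
the job is handed in; nothing more can be done
None
```

The job is handed in at about 54 s, with every step done; the interface gave no verdict, so the results below are from my own last pictures.

- **Zero:** With the tray empty, I turned the black knob about 60° anticlockwise. The close-up showed the needle inside the blue mark. It still did in the last top and side pictures.
- **Red hand:** With the yellow car on the tray, the load turned the needle about 90° clockwise. I turned the red knob about 37° clockwise, and the red hand covered the needle in the close-up. It stood at the same place on the card at the end.
- **Yellow car:** It is back upright on its stand, centred between the lips to within a few millimetres.
- **Boxcars:** Only two are present, one red-brown and one brown. Both lie flat on the pad, wheels at the near edge and roofs away from it, about 0.10 m either side of the pad's middle.

**Failures and doubtful checks:**
- **Second boxcar:** It fell back upright on the first push because I raised the fingers over its roof. It went over on the second push, held lower. The fingers pressed with about 37 N vertically during that push (about 25 N on the first car).
- **Which brown it is:** Its shade read as dark brown in some pictures and lighter rust in others, so I cannot say which boxcar it is.
- **Last position check:** The colour mask fitted the red-brown car poorly across the pad. For that car I relied on the pictures instead.
- **Bystanders:** The cup, jar, pill bottle and pliers look unmoved by eye in the top view; I did not measure them. Nothing changed in the last second before handing in.

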